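Drift the feed head of a vegetable cutter into line and fit its bolts

ROBOT

A 6-joint arm with a two-finger parallel gripper is mounted at the origin on a cart in front of the work surface, level with it; the furniture and walls round the work are solid. World frame = base frame: x ahead of the robot, y to its left, z up, the work surface at z = 0. Lengths are in mm, angles in rad, forces in N, time in s.
With the tool pointing down it reaches from about 350 to 875 mm from the base axis. Payload 4.2 kg.
Tool frame: the origin (TCP) lies midway between the tips of the shut fingers; the grasp point (between the pads) lies 19 mm behind it; z points along the fingers, y is the line along which they close (so a half turn about z gives the same grasp; the last joint's range is limited). The gripper opens to 85 mm and grips with 20 to 120 N. Pads are 22 mm wide; open, the fingers measure 114 mm over their backs; the gripper's body (76 mm by 85 mm) begins 54 mm behind the grasp point. The pads swing forward as they close: fully open they stand 13 mm farther back than shut.
Start: joints at [-1.07, 0.385, 0.008, 0, -1.194, -0.259], TCP at [149.674, -606.792, 231.312] pointing down, gripper open.
Joint ranges: [-3.14, 3.14], [-1.21, 2.06], [-1.07, 1.41], [-3.16, 2.05], [-2.99, -0.16], [-3.1, 3.1]. Speed limits (rad/s): [2.79, 2.79, 3.14, 3.14, 3.14, 3.14].

INTERFACE

Orientations are given as a unit quaternion [x, y, z, w].
In Python, from bench import * gives the robot as it stands.
- The arm moves only by the tool drive_tool, never from a script. Its argument "plan" is a list that holds one entry, the list of rows, each a list of 5 numbers: the closure, from -1 (fully open) to 1 (shut), then the shift along the world's x, y, z in mm, then the turn about the world's z in degrees. A call has 1 to 20 rows; each row shifts and turns the commanded pose from where the row before left it; what a row does not reach is not made up. A row lasts 1/12 s, in which the tool goes at most 41.7 mm and 7.16 degrees, less where a joint would pass 70% of its speed; a pose out of reach is approached as far as the arm can. A call is refused whole if a number of a shift passes 41.7 or a number of a turn 7.16, either way. A call with a gripper value outside its range is refused whole. The fingers move at their own pace and stop on an object; the grip force is fixed at half the most. Time passes only in rows, so rows that do not move let the fingers close. It gives the time, the measured TCP pose, the force, the opening and the grip force at its end, in the units of the state.
- read_state(): the state, without advancing time (a new reading comes with each control period).
- get_image(name): name is "side" or "top"; returns (picture, depth): 384x512x3 uint8, red, green, blue; 384x512 float32, mm along the optical axis (not along the pixel's ray), 0 where there is no reading.
- camera_model(name): a dict with "fx", "fy", "cx", "cy" (pixels), "distortion" ([k1, k2, p1, p2, k3] as OpenCV has them; the pictures are not rectified), "R" (3x3) and "t" (3): a world point X has camera coordinates R X + t. Camera axes: x right, y down, z forward; pixel columns grow to the right and rows downward; lengths in mm; the calibration is good to about 2 mm. A picture is of the moment at which its call begins. camera_model takes no time and is no camera call.
- job_done(): hands the job in; it is judged then, once.
The state is a dict: "clock": time; "joints": joint angles; "joint_vel": joint speeds; "joint_efforts": joint torques, N m; "position": TCP position; "ee_rot": TCP orientation; "contact_force": force on the tool from outside, world axes, zero at the start; "wrist_torque": the same for the moment, N m; "gripper_width": finger opening in mm; "grasp_force": force on a finger pad.
Only numpy, scipy, OpenCV 4.12 (cv2) and the standard library are available. Lean on these libraries where they do the work, as an engineer would, in place of code of your own. Each camera call takes 0.05 s, during which the arm holds its last target. There are 200 camera calls.

TASK

The feed head of the vegetable cutter hangs on its one fitted bolt, upper left, and has sagged, so that its other three holes no longer meet those in the machine. Draw it into line by pushing the red-handled drift from the wooden block fully home into the lower right hole, and only then fit the two black-headed thumb bolts fully home in the upper right and lower left holes. Leave the drift standing in its hole, since it keeps the head in line until the bolts are tightened later, and do not disturb the matchbox, jars, tin and garlic round about.

Things in the scene. Friction and masses are not known exactly. Their poses are not given: they have to be found in the camera images.
- cutter: white electric vegetable cutter, fixed, 255 mm long (x), 176 mm wide (y), 150 mm high: a head whose upper face slopes up at 30 degrees away from the robot, a motor housing with a green and a red button behind it. Origin: on the worktop, 105 mm below the centre of the body's sloping face; x points from the low front edge to the motor, y to the left. Turned by up to 0.3 rad
- cutter_face: the sloping face of the cutter, fixed to it. Origin: centre of the top side of the cover that lies on it; x up the slope (away from the robot), y left along the face, z square out of the face, leaning 30 degrees from vertical towards the robot. Bolts and drift go in along -z, at x, y = +-52 mm
- cover (a joint): turn of the feed head (cover) about its fitted bolt, rad: 0 = holes in line, positive = sagged clockwise as seen onto the face. At 0.028 to 0.040 (start) the lower right hole lies 4 to 6 mm down-slope and left of its seat, the other two open holes 3 to 4 mm off theirs. Friction (0.3 N m) holds it where it is left; 2 to 3 N across at the lower right hole turn it
- cover_centre (a point): centre of the cover's top side. The cover is a square aluminium plate, 150 x 150 x 8 mm with rounded corners, with a round feed tube on it, 68 mm wide at its foot and 44 mm high, and a 14 mm hole near each corner, on a 104 mm square. A bolt is already fitted in its upper left hole
- drift: drift (aligning pin), 90 g: red knurled round handle 20 mm wide, 6 to 44 mm above the origin, with a 24 mm wide knob on top up to 54 mm; steel collar 25 mm wide, 3 mm thick; shank 13.4 mm wide, 23 mm long, then a taper of 21 mm to a 3.6 mm tip, 44 mm below the origin. Origin: centre of the collar's underside; z towards the handle. Starts upright in the fixings block
- bolt_1: thumb bolt, 50 g, one of two alike: black knurled round head 20 mm wide, 5 to 31 mm above the origin; steel collar 25 mm wide, 3 mm thick; smooth shank 12.4 mm wide, 24 mm long, its last 3 mm tapering to 8.4 mm. It just drops in, without turning. Origin: centre of the collar's underside; z towards the head. Starts upright in the fixings block
- bolt_2: thumb bolt, 50 g, one of two alike: black knurled round head 20 mm wide, 5 to 31 mm above the origin; steel collar 25 mm wide, 3 mm thick; smooth shank 12.4 mm wide, 24 mm long, its last 3 mm tapering to 8.4 mm. It just drops in, without turning. Origin: centre of the collar's underside; z towards the head. Starts upright in the fixings block
- fixings_block: wooden block, 60 x 174 x 50 mm, fixed on the worktop right of the cutter, with three 14 mm holes, 45 mm deep, in a row along its y, 56 mm apart; the drift and the two bolts stand in them upright, collars on its top side; which stands where varies. Origin: centre of its underside; x across the row, away from the robot
- seat_upper_right (a point): point fixed to the cutter: where the collar centre (origin) of a drift or bolt comes when it is fully home in the upper right hole. It lies on the axis of the 14 mm hole in the cutter's body, at the level of the cover's top side; that hole reaches 46 mm below this point. Axes as cutter_face
- cover_upper_right (a point): centre of the cover's upper right hole, at the cover's top side; 14 mm wide, through the 8 mm plate; it moves with the cover and meets seat_upper_right when the cover is in line
- seat_lower_left (a point): point fixed to the cutter: where the collar centre (origin) of a drift or bolt comes when it is fully home in the lower left hole. It lies on the axis of the 14 mm hole in the cutter's body, at the level of the cover's top side; that hole reaches 46 mm below this point. Axes as cutter_face
- cover_lower_left (a point): centre of the cover's lower left hole, at the cover's top side; 14 mm wide, through the 8 mm plate; it moves with the cover and meets seat_lower_left when the cover is in line
- seat_lower_right (a point): point fixed to the cutter: where the collar centre (origin) of a drift or bolt comes when it is fully home in the lower right hole. It lies on the axis of the 14 mm hole in the cutter's body, at the level of the cover's top side; that hole reaches 46 mm below this point. Axes as cutter_face
- cover_lower_right (a point): centre of the cover's lower right hole, at the cover's top side; 14 mm wide, through the 8 mm plate; it moves with the cover and meets seat_lower_right when the cover is in line
- matchbox: small matchbox, 37 x 56 x 16 mm, lying in front of the work, between block and cutter; a bystander. Origin: centre of its underside
- jam_jar: jam jar with a red striped lid, 71 mm wide, 89 mm high, standing behind the fixings block; a bystander. Origin: centre of its underside
- tin_1: small green food tin, 57 mm wide, 72 mm high, left of the cutter; a bystander. Origin: centre of its underside
- garlic_1: bulb of garlic, about 60 mm, left of the cutter; a bystander. Origin: centre of its underside
- bail_jar: glass jar with a wire bail and an orange seal, 75 mm wide, 96 mm high, at the back left; a bystander. Origin: centre of its underside
Not all that is in view belongs to the job. There is more than one size of the drift; the job needs the largest.

How it is judged (in metres and radians):
On the way:
1. the drift is home in the lower right hole and the feed head is in line, with no bolt fitted yet (distance between drift and seat_lower_right below 0.003 m and angle between the z axis of drift and the z axis of seat_lower_right, either way round below 0.1 rad and value of joint cover between -0.012 and 0.012 rad and distance between each of bolt_1, bolt_2 and seat_upper_right above 0.03 m and distance between each of bolt_1, bolt_2 and seat_lower_left above 0.03 m), for 0.2 s.
At the end, for the whole second after the job is handed in: The feed head is in line (within 0.012 rad); the drift stands home in the lower right hole and one bolt in each of the upper right and lower left holes, every collar centre within 3 mm of its seat point and every axis within 0.1 rad of square to the face; all three are at rest (distance between drift and seat_lower_right below 0.003 m and angle between the z axis of drift and the z axis of seat_lower_right, either way round below 0.1 rad and value of joint cover between -0.012 and 0.012 rad and (((distance between bolt_1 and seat_upper_right below 0.003 m and angle between the z axis of bolt_1 and the z axis of seat_upper_right, either way round below 0.1 rad) and (distance between bolt_2 and seat_lower_left below 0.003 m and angle between the z axis of bolt_2 and the z axis of seat_lower_left, either way round below 0.1 rad)) or ((distance between bolt_1 and seat_lower_left below 0.003 m and angle between the z axis of bolt_1 and the z axis of seat_lower_left, either way round below 0.1 rad) and (distance between bolt_2 and seat_upper_right below 0.003 m and angle between the z axis of bolt_2 and the z axis of seat_upper_right, either way round below 0.1 rad))) and linear speed of each of drift, bolt_1, bolt_2 below 0.01 m/s); the robot touches nothing.
It fails at once if the matchbox was pushed more than 25 mm from its place or tipped over (distance of matchbox from where it was at the start of the episode above 0.025 m or angle between matchbox's own z axis and vertical above 0.5 rad).
It fails at once if the jam jar was pushed more than 25 mm from its place or tipped over (distance of jam_jar from where it was at the start of the episode above 0.025 m or angle between jam_jar's own z axis and vertical above 0.5 rad).
It fails at once if the tin was pushed more than 25 mm from its place or tipped over (distance of tin_1 from where it was at the start of the episode above 0.025 m or angle between tin_1's own z axis and vertical above 0.5 rad).
It fails at once if the garlic was pushed more than 25 mm from its place or tipped over (distance of garlic_1 from where it was at the start of the episode above 0.025 m or angle between garlic_1's own z axis and vertical above 0.5 rad).
It fails at once if the bail jar was pushed more than 25 mm from its place or tipped over (distance of bail_jar from where it was at the start of the episode above 0.025 m or angle between bail_jar's own z axis and vertical above 0.5 rad).
It also fails if it takes over 66 s, if anything falls off the work surface, if the arm or the gripper's body presses on something with over 40 N, if the wrist force passes 120 N, or if a joint passes its speed limit or range.

## Working session

There is one attempt and no reset: what is moved stays moved. The work goes in short steps, Python scripts to look and compute and a tool call to move; the robot and the scene stay as the last step left them, time stands still between calls to the robot, and variables do not carry over. Pictures are saved under pics/ and viewed, at most 10 in all, crops included, and the job is handed in when it is done.

Besides the shell and the picture viewer there is one more tool, called after "Call:" as name(argument=value, ...), one argument or row to a line, values as JSON. drive_tool: Moves the arm, as the interface text tells. Its arguments: {"type":"object","properties":{"plan":{"type":"array"}},"required":["plan"]}

```bash
mkdir -p pics; ls
cat > h.py <<'E'
from bench import *
import numpy as np, cv2
def snap(n,f):
    im,d=get_image(n); np.savez('pics/'+f+'.npz',im=im,d=d); cv2.imwrite('pics/'+f+'.png',im[:,:,::-1]); return im,d
def cam(n):
    m=camera_model(n); K=np.array([[m['fx'],0,m['cx']],[0,m['fy'],m['cy']],[0,0,1.]]); return K,np.array(m['distortion'],float),np.array(m['R'],float),np.array(m['t'],float)
def ray(n,uv):
    K,D,R,t=cam(n); p=cv2.undistortPoints(np.array(uv,float).reshape(-1,1,2),K,D).reshape(-1,2)
    d=np.c_[p,np.ones(len(p))]@R; return -R.T@t,d
def onz(n,uv,z):
    o,d=ray(n,uv); return o+d*((z-o[2])/d[:,2])[:,None]
def proj(n,X):
    K,D,R,t=cam(n); return cv2.projectPoints(np.array(X,float).reshape(-1,1,3),cv2.Rodrigues(R)[0],t,K,D)[0].reshape(-1,2)
def tri(uva,uvb,a='top',b='side'):
    o1,d1=ray(a,uva);o2,d2=ray(b,uvb); d1,d2=d1[0],d2[0]
    s=np.linalg.lstsq(np.c_[d1,-d2],o2-o1,rcond=None)[0]; p,q=o1+s[0]*d1,o2+s[1]*d2
    return (p+q)/2,np.linalg.norm(p-q)
def dep(n,uv,d):
    o,r=ray(n,uv); return np.array([o+r[i]*d[int(round(v)),int(round(u))] for i,(u,v) in enumerate(uv)])
E
python3 - <<'E'
from h import *
for n in('top','side'):
    snap(n,n+'0'); K,D,R,t=cam(n); print(n,K[0,0],D,-R.T@t,R[2])
s=read_state();print(s)
a=[cv2.imread(f'pics/{n}0.png') for n in('top','side')]
E
```

```text
pics
top 464.58096374846224 [-0.02914245  0.          0.          0.          0.        ] [ 317.16077208  -66.01790487 1619.31684094] [ 0.13869276  0.00101404 -0.99033494]
side 471.6918921160519 [-0.00425848  0.          0.          0.          0.        ] [-467.69742497  -97.78211112  972.28536581] [ 0.74998796  0.01978149 -0.66115562]
{'clock': 0.1, 'joints': array([-1.07037062e+00,  3.85475899e-01,  6.79583203e-03, -4.62625818e-04,
       -1.19402281e+00, -2.58618726e-01]), 'joint_vel': array([ 0.00136015, -0.00098585,  0.00320846, -0.00031672, -0.00086511,
        0.00029653]), 'joint_efforts': array([ 1.35229784e-03, -3.93320060e+01,  1.88929993e+01,  4.19786051e+00,
       -2.58150154e-03,  1.08236313e-05]), 'position': array([ 149.57377507, -606.30527041,  230.34220425]), 'ee_rot': array([-1.20524407e-01,  9.92709883e-01,  9.65095390e-04, -1.53458630e-04]), 'contact_force': array([ 0.71828297, -0.64706571, -0.13829759]), 'wrist_torque': array([-0.01741486, -0.01640014, -0.03370385]), 'grasp_force': 0.0, 'gripper_width': 85.44282735470838}
```

View pics/top0.png

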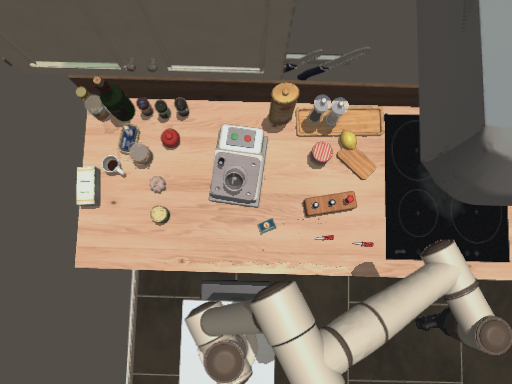

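View pics/side0.png

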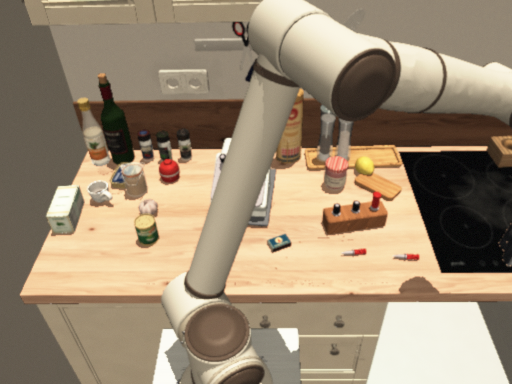

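Run:
```python
from h import *
z=np.load('pics/top0.npz')['im'];c=z[118:252,200:380]
cv2.imwrite('pics/c1.png',cv2.resize(c[:,:,::-1],None,fx=4.4,fy=4.4,interpolation=cv2.INTER_CUBIC))
z=np.load('pics/side0.npz')['im'];c=z[130:270,200:400]
cv2.imwrite('pics/c2.png',cv2.resize(c[:,:,::-1],None,fx=4,fy=4,interpolation=cv2.INTER_CUBIC))
```

```text
(no output)
```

View pics/c1.png

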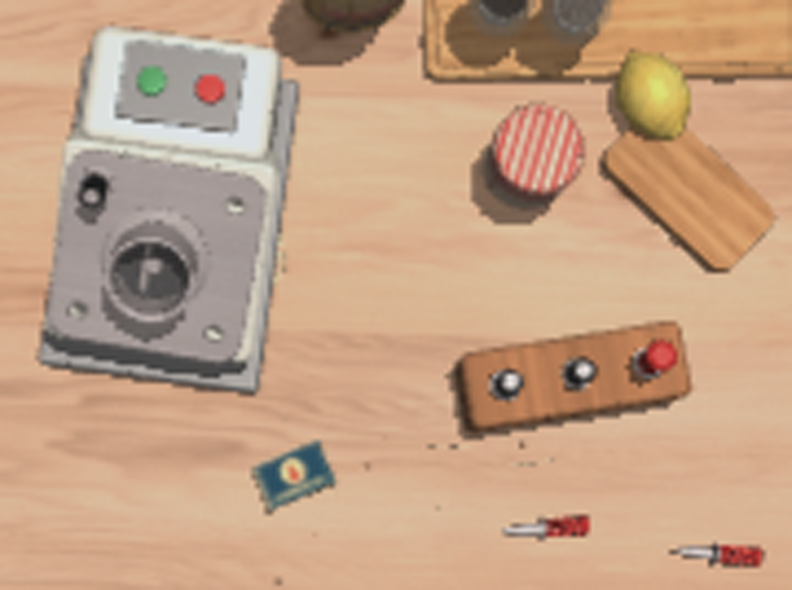

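View pics/c2.png

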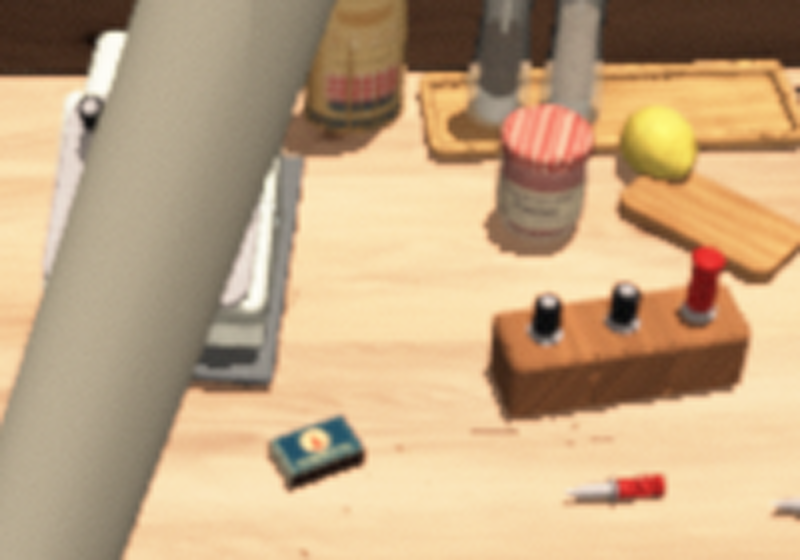

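Candidates for the drift: red knob upright in the block at top (350,199), small red-handled drifts lying at (325,238) and (363,244), and the red tomato (170,138). The first is the largest, standing in the block; the crop confirms it at crop px (660,355). The bolts are at top (315,204) and (331,202), and the cutter's open holes at about (253,164), (217,188) and (248,193).

Run:
```python
from h import *
def red(im,box):
    h=cv2.cvtColor(im,cv2.COLOR_RGB2HSV);m=(((h[...,0]<8)|(h[...,0]>172))&(h[...,1]>170)&(h[...,2]>90)).astype(np.uint8)
    k=np.zeros_like(m);x0,y0,x1,y1=box;k[y0:y1,x0:x1]=1;return m&k
T=np.load('pics/top0.npz');S=np.load('pics/side0.npz')
mt=red(T['im'],(338,190,362,212));ms=red(S['im'],(365,185,390,220))
def st(m,d):
    v,u=np.nonzero(m);return u.mean(),v.mean(),len(u),u.min(),u.max(),v.min(),v.max()
print('top',st(mt,0));print('side',st(ms,0))
v,u=np.nonzero(mt);P=dep('top',np.c_[u,v],T['d']);print(np.c_[u,v,P.round(0)][P[:,2]>80])
v,u=np.nonzero(ms);P=dep('side',np.c_[u,v],S['d']);print(np.c_[u,v,P.round(0)][::3])
# bolts: black heads side
g=cv2.cvtColor(S['im'],cv2.COLOR_RGB2GRAY)
for b in((330,200,345,214),(348,198,364,211)):
    x0,y0,x1,y1=b;m=g[y0:y1,x0:x1]<60;v,u=np.nonzero(m);print('side bolt',u.mean()+x0,v.mean()+y0,len(u))
g=cv2.cvtColor(T['im'],cv2.COLOR_RGB2GRAY)
for (u0,v0) in((315,204),(331,202)):
    print(g[v0-5:v0+6,u0-6:u0+7]); uv=[(a,b) for b in range(v0-4,v0+5) for a in range(u0-4,u0+5)];P=dep('top',uv,T['d'])
    k=P[:,2]>74;print(P[k].mean(0),P[k].std(0),k.sum())
# block top
uv=[(a,b) for b in range(190,216) for a in range(302,360)];P=dep('top',uv,T['d']);k=(P[:,2]>44)&(P[:,2]<56);r=cv2.minAreaRect(P[k][:,:2].astype(np.float32));print('block',r,P[k][:,2].mean())
```

```text
top (np.float64(349.8), np.float64(198.55), 20, np.int64(347), np.int64(353), np.int64(196), np.int64(201))
side (np.float64(375.8514851485148), np.float64(198.86138613861385), 101, np.int64(372), np.int64(381), np.int64(192), np.int64(207))
[[ 348.  196.  512. -387.   97.]
 [ 349.  196.  511. -389.  105.]
 [ 350.  196.  511. -392.  105.]
 [ 351.  196.  512. -396.  101.]
 [ 352.  196.  512. -400.   98.]
 [ 348.  197.  508. -385.  104.]
 [ 352.  197.  509. -399.  101.]
 [ 347.  198.  505. -383.  101.]
 [ 353.  198.  505. -402.  104.]
 [ 347.  199.  501. -381.  109.]
 [ 348.  199.  501. -384.  110.]
 [ 353.  199.  503. -403.   98.]
 [ 347.  200.  499. -383.   99.]
 [ 348.  200.  498. -386.  101.]
 [ 352.  200.  499. -400.   99.]
 [ 353.  200.  499. -402.  102.]
 [ 348.  201.  495. -387.   98.]
 [ 349.  201.  495. -388.  105.]
 [ 350.  201.  494. -391.  109.]
 [ 351.  201.  495. -396.  102.]]
[[ 373.  192.  618. -416.    2.]
 [ 376.  192.  507. -392.  101.]
 [ 373.  193.  501. -382.  103.]
 [ 376.  193.  501. -390.  103.]
 [ 379.  193.  503. -399.  100.]
 [ 374.  194.  502. -386.   99.]
[... 1827 characters left out ...]
37 139 138 135 112 118  95  74  96 133 132 133 133]
 [136 138 139 130 118  71 102 136 113  73 126 135 132]
 [134 137 118  94  52  58 155 206 210 126  89 130 132]
 [134 136 138  79  30  58 201 215 216 131  84 130 134]
 [134 137 116  71  28  45  94 167 140  74  98 130 134]
 [134 136 137 107  44  25  31  65  61  78 130 134 135]
 [133 134 137  97  96  65  57 108 161 142 138 134 136]
 [133 134 138  87  67  76  81 125 135 140 141 134 134]
 [135 132 137 137 133 128 126 129 130 136 143 134 135]]
[ 494.16806766 -336.19459842   80.33312775] [4.97297109 4.7552773  3.43948687] 28
block ((493.6524963378906, -336.742431640625), (60.19554901123047, 174.28111267089844), 10.848995208740234) 49.69636425693284
```

Call:
drive_tool(
  plan=[
    [[0, 29.5, 17.9, -5, -1.7], [0, 29.5, 17.9, -5, -1.7], [0, 29.5, 17.9, -5, -1.7], [0, 29.5, 17.9, -5, -1.7], [0, 29.5, 17.9, -5, -1.7], [0, 29.5, 17.9, -5, -1.7], [0, 29.5, 17.9, -5, -1.7], [0, 29.5, 17.9, -5, -1.7], [0, 29.5, 17.9, -5, -1.7], [0, 29.5, 17.9, -5, -1.7], [0, 29.5, 17.9, -5, -1.7], [0, 29.5, 17.9, -5, -1.7], [0, 0, 0, 0, 0]],
  ],
)

```text
clock: 1.18
position: [507.6, -388.7, 169.1]
ee_rot: [0.055, 0.998, 0.001, -0.001]
contact_force: [-0.3, -0.2, -0.5]
gripper_width: 42.8
grasp_force: 0.0
```

Run:
```python
from h import *
s=read_state();print(s['clock'],s['position'],s['ee_rot'],s['gripper_width'],s['contact_force'])
t,_=snap('top','top1');s_,_=snap('side','side1')
up=lambda c,f:cv2.resize(c[:,:,::-1],None,fx=f,fy=f,interpolation=cv2.INTER_CUBIC)
cv2.imwrite('pics/c3.png',np.hstack([up(t[122:212,205:275],6),np.zeros((540,10,3),np.uint8),up(s_[132:232,205:283],5.4)[:540]]))
cv2.imwrite('pics/side1v.png',s_[:,:,::-1])
```

```text
1.1833 [ 507.60600596 -388.69243187  169.13399656] [ 5.49071885e-02  9.98491126e-01  6.12685904e-04 -5.44040019e-04] 42.82504381178379 [-0.27970921 -0.19930282 -0.50130227]
```

View pics/c3.png

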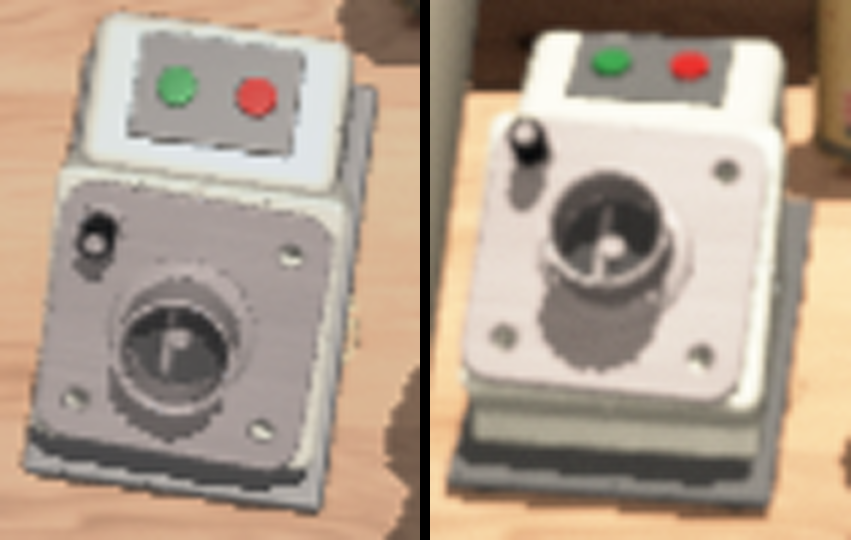

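```bash
cat > m.py <<'E'
from h import *
T=np.load('pics/top1.npz');S=np.load('pics/side1.npz')
im={'top':T['im'],'side':S['im']};D={'top':T['d'],'side':S['d']}
# cover plane: pixels in quad, coloured as plate
q={'top':lambda x,y:(205+x/6-.42,122+y/6-.42),'side':lambda x,y:(205+(x-430)/5.4-.42,132+y/5.4-.42)}
crn={'top':[(75,200),(320,220),(285,450),(45,420)],'side':[(510,130),(755,160),(725,385),(480,360)]}
tub={'top':(180,340,85),'side':(612,265,110)}
Ps=[]
for n in q:
    poly=np.array([q[n](*c) for c in crn[n]],np.float32);m=np.zeros((384,512),np.uint8);cv2.fillPoly(m,[poly.round().astype(np.int32)],1)
    x,y,r=tub[n];u,v=q[n](x,y);cv2.circle(m,(int(u),int(v)),int(r/5.5)+1,0,-1)
    v,u=np.nonzero(m);P=dep(n,np.c_[u,v],D[n]);P=P[D[n][v,u]>0]
    for _ in range(6):
        A=np.c_[P[:,:2],np.ones(len(P))];c=np.linalg.lstsq(A,P[:,2],rcond=None)[0];e=P[:,2]-A@c;P=P[abs(e)<max(2.5*np.median(abs(e)),3)]
    nn=np.array([-c[0],-c[1],1]);nn/=np.linalg.norm(nn);print(n,c,'tilt',np.degrees(np.arccos(nn[2])),'yaw',np.arctan2(-nn[1],-nn[0]),len(P));Ps.append(P)
P=np.vstack(Ps);A=np.c_[P[:,:2],np.ones(len(P))];c=np.linalg.lstsq(A,P[:,2],rcond=None)[0];nn=np.array([-c[0],-c[1],1]);nn/=np.linalg.norm(nn)
print('joint',c,'tilt',np.degrees(np.arccos(nn[2])),'yaw',np.arctan2(-nn[1],-nn[0]))
p0=np.array([0,0,c[2]])
H={'ur':[(291,254),(727,170)],'ll':[(75,398),(504,336)],'lr':[(261,430),(700,356)]}
out={}
for k,(a,b) in H.items():
    uv={}
    for n,xy in(('top',a),('side',b)):
        u0,v0=q[n](*xy);g=cv2.cvtColor(im[n],cv2.COLOR_RGB2GRAY).astype(float)
        w=g[int(v0)-5:int(v0)+7,int(u0)-5:int(u0)+7];med=np.median(w);yy,xx=np.mgrid[int(v0)-5:int(v0)+7,int(u0)-5:int(u0)+7]
        wt=np.clip(abs(w-med)-12,0,25)*(np.hypot(xx-u0,yy-v0)<3.6);uv[n]=((wt*xx).sum()/wt.sum(),(wt*yy).sum()/wt.sum())
    X,e=tri([uv['top']],[uv['side']]);r={}
    for n in uv:
        o,d=ray(n,[uv[n]]);d=d[0];r[n]=o+d*((p0-o)@nn)/(d@nn)
    out[k]=(r['top']+r['side'])/2;print(k,'tri',X.round(1),'gap',round(e,1),'plane',r['top'].round(1),r['side'].round(1),(X-p0)@nn)
for a,b in(('ur','lr'),('ll','lr'),('ur','ll')):print(a,b,np.linalg.norm(out[a]-out[b]))
# body yaw: base right edge & front edge in top image by saturation
sat=cv2.cvtColor(im['top'],cv2.COLOR_RGB2HSV)[...,1].astype(float)
for nm,rng in(('right',[(376,100),(322,495)]),('front',[(40,476),(300,506)])):
    a=np.array(q['top'](*rng[0]));b=np.array(q['top'](*rng[1]));t=(b-a)/np.linalg.norm(b-a);nrm=np.array([-t[1],t[0]]);
    if nm=='right':nrm=nrm if nrm[0]>0 else -nrm
    else:nrm=nrm if nrm[1]>0 else -nrm
    E=[]
    for s in np.linspace(.04,.96,60):
        p=a+s*(b-a);o=np.arange(-3,3.01,.1);L=cv2.remap(sat.astype(np.float32),(p[0]+o*nrm[0]).astype(np.float32).reshape(1,-1),(p[1]+o*nrm[1]).astype(np.float32).reshape(1,-1),cv2.INTER_LINEAR)[0]
        gi=np.gradient(L);i=gi.argmax();E.append(p+nrm*o[i])
    W=onz('top',np.array(E),12);vx,vy,x0,y0=cv2.fitLine(W[:,:2].astype(np.float32),cv2.DIST_HUBER,0,.01,.01).ravel();res=(W[:,:2]-[x0,y0])@[-vy,vx]
    print(nm,'yaw',np.arctan2(vy,vx) if nm=='right' else np.arctan2(-vx,vy),(x0,y0),res.std())
# base height right of body
uv=[q['top'](x,y) for x,y in((366,150),(362,180),(356,220),(345,320),(335,400))];print(dep('top',uv,D['top']).round(1))
E
python3 m.py
```

```text
top [ 5.91778421e-01 -5.81029871e-02 -2.23935069e+02] tilt 30.73673084087332 yaw -0.0978700010167119 630
side [ 5.67380492e-01 -5.81292857e-02 -2.08328971e+02] tilt 29.698293250767218 yaw -0.10209581532626733 487
joint [ 5.77312439e-01 -5.97467487e-02 -2.14909669e+02] tilt 30.130701003982743 yaw -0.10312406363455896
ur tri [603.7 -69.9 130.6] gap 0.5 plane [602.5 -70.1 137.1] [598.4 -69.8 134.7] -6.222050069674424
ll tri [529.5  47.4  79.8] gap 0.4 plane [528.5  46.7  87.4] [523.9  46.8  84.8] -7.039550735229767
lr tri [513.7 -56.3  79.7] gap 0.7 plane [513.1 -56.   84.6] [510.1 -56.7  83. ] -4.572005216719674
ur lr 103.89609646259535
ll lr 104.16245481763953
ur ll 147.03122060181536
right yaw -0.10614211 (np.float32(601.4414), np.float32(-105.28515)) 0.7679079552993601
front yaw -0.104701236 (np.float32(484.45328), np.float32(-3.7351398)) 0.8116011223914182
[[ 690.5 -112.6   11.2]
 [ 671.1 -110.5   17. ]
 [ 647.4 -107.7   15.6]
 [ 587.7 -102.8   15.9]
 [ 541.   -98.3   12.1]]
```

Run:
```python
from h import *
s=read_state();print(s['clock'],s['position'],s['joints'],s['joint_vel'].round(3))
# camera agreement: knob (z~99 centroid), jar lid, buttons
S=np.load('pics/side0.npz');T=np.load('pics/top0.npz')
def cen(im,box,f):
    x0,y0,x1,y1=box;h=cv2.cvtColor(im,cv2.COLOR_RGB2HSV).astype(int)[y0:y1,x0:x1];v,u=np.nonzero(f(h));return u.mean()+x0,v.mean()+y0,len(u)
red=lambda h:((h[...,0]<8)|(h[...,0]>172))&(h[...,1]>140)&(h[...,2]>80)
grn=lambda h:(abs(h[...,0]-65)<15)&(h[...,1]>90)
T1=np.load('pics/top1.npz')['im'];S1=np.load('pics/side1.npz')['im']
for f,a,b in((red,(240,132,255,146),(325-80,138,262,152)),(grn,(226,128,242,144),(310,138,325,152))):
    b=(308-75,138,245,152) if f is grn else (247,138,262,152)
    A=cen(T1,a,f);B=cen(S1,b,f);print(A,B,tri([A[:2]],[B[:2]]))
    d1=np.load('pics/top1.npz')['d'];d2=np.load('pics/side1.npz')['d'];print(dep('top',[A[:2]],d1),dep('side',[B[:2]],d2))
A=cen(T['im'],(346,195,355,203),red)
print(A,onz('top',[A[:2]],102),onz('side',[(375.9+.8,193.5)],103))
```

```text
1.2833 [ 504.23680442 -390.8381748   170.1220279 ] [-4.06282313e-01  4.53142580e-01 -4.25884416e-02 -1.92007996e-04
 -1.07731851e+00 -1.27617580e+00] [-0.037 -0.024 -0.009  0.006 -0.003  0.004]
(np.float64(247.5), np.float64(137.78571428571428), 28) (np.float64(252.5), np.float64(143.83333333333334), 24) (array([688.63652268, -48.61466761, 138.08549684]), np.float64(0.873404244022206))
[[688.33210825 -49.06572556 139.3724584 ]] [[675.81902522 -48.72741058 147.31947136]]
(np.float64(234.08333333333334), np.float64(136.08333333333334), 24) (np.float64(237.92307692307693), np.float64(143.07692307692307), 26) (array([692.88555379,  -4.55383549, 138.4738212 ]), np.float64(0.9381865256297299))
[[690.57868951  -5.40108883 147.66873415]] [[688.49353889  -4.43802872 141.62008395]]
(np.float64(349.9756097560976), np.float64(198.41463414634146), 41) [[ 503.71260657 -392.37030876  102.        ]] [[ 498.53311816 -391.80798697  103.        ]]
```

Call:
drive_tool(
  plan=[
    [[0, 0, 0, -25, 0], [0, 0, 0, -25, 0], [0, 0, 0, -25, 0], [0, 0, 0, -20, 0], [0, 0, 0, -14, 0], [0, 0, 0, 0, 0], [0.4, 0, 0, 0, 0], [1, 0, 0, 0, 0], [1, 0, 0, 0, 0], [1, 0, 0, 0, 0], [1, 0, 0, 0, 0], [1, 0, 0, 0, 0]],
  ],
)

```text
clock: 2.28
position: [504.0, -392.3, 63.4]
ee_rot: [0.057, 0.998, -0.0, 0.001]
contact_force: [-0.9, 0.1, 1.4]
gripper_width: 20.3
grasp_force: 58.3
```

Call:
drive_tool(
  plan=[
    [[1, 0, 0, 18, 0], [1, 0, 0, 18, 0], [1, 0, 0, 0, 0], [1, 0, 0, 0, 0], [1, -5, 0.5, -0.3, 0], [1, -5, 0.5, -0.3, 0], [1, -5, 0.5, -0.3, 0], [1, -3.8, 0.4, -1, 0], [1, -3.8, 0.4, -1, 0], [1, -3.8, 0.4, -1, 0], [1, 0, 0, 0, 0]],
  ],
)

```text
clock: 3.2
position: [476.6, -389.1, 94.4]
ee_rot: [0.057, 0.998, 0.0, -0.0]
contact_force: [1.2, 0.4, 0.3]
gripper_width: 19.6
grasp_force: 58.5
```

Run:
```python
from h import *
s=read_state();print(s['position'],s['contact_force'],s['wrist_torque'],s['gripper_width'],s['grasp_force'])
s_,_=snap('side','side2');t,_=snap('top','top2')
up=lambda c,f:cv2.resize(c[:,:,::-1],None,fx=f,fy=f,interpolation=cv2.INTER_CUBIC)
cv2.imwrite('pics/c4.png',np.hstack([up(s_[160:240,320:420],5),up(t[165:245,310:370],5)]))
```

```text
[ 476.60559596 -389.12897233   94.35545712] [1.15557848 0.4273088  0.25165016] [ 0.2171411  -0.62338796  0.00330497] 19.62562988333891 58.4528019033678
```

View pics/c4.png

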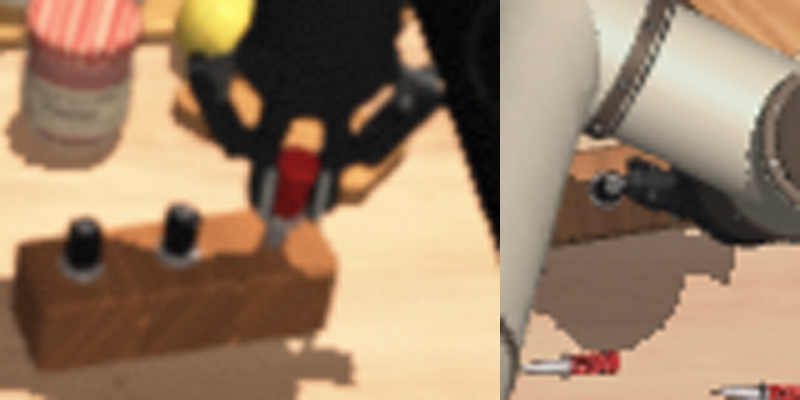

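```bash
cat > tilt.py <<'E'
from h import *
import sys
def tilt(name,box,show=0):
    Z=np.load(f'pics/{name}.npz');im,d=Z['im'],Z['d'];x0,y0,x1,y1=box
    h=cv2.cvtColor(im,cv2.COLOR_RGB2HSV).astype(int);m=(((h[...,0]<8)|(h[...,0]>172))&(h[...,1]>140)&(h[...,2]>60))
    v,u=np.nonzero(m);k=(u>=x0)&(u<x1)&(v>=y0)&(v<y1);u,v=u[k],v[k];P=dep('side',np.c_[u,v],d)
    rows=[(r,*np.median(P[v==r],0)) for r in np.unique(v) if (v==r).sum()>2]
    R=np.array(rows);print(R.round(1)); return R
if __name__=='__main__': tilt(sys.argv[1],eval(sys.argv[2]))
E
python3 tilt.py side2 "(370,185,390,208)"
```

```text
[[ 190.   474.9 -387.6  136.7]
 [ 191.   473.9 -390.5  134. ]
 [ 192.   470.2 -388.5  133.7]
 [ 193.   467.6 -388.3  132.4]
 [ 194.   465.8 -389.5  130.6]
 [ 195.   466.  -388.1  126.7]
 [ 196.   468.1 -389.2  121.4]
 [ 197.   469.2 -389.4  116.7]
 [ 198.   469.4 -389.2  113. ]
 [ 199.   471.6 -388.1  107.2]
 [ 200.   474.4 -391.3  101. ]
 [ 201.   476.2 -391.3   95.6]
 [ 202.   477.9 -389.    90.4]]
```

Call:
drive_tool(
  plan=[
    [[1, -3.5, 0.4, -1.6, 0], [1, -3.5, 0.4, -1.6, 0], [1, -3.5, 0.4, -1.6, 0], [1, -3.7, 0.4, -1.7, 0], [1, 0, 0, 0, 0], [1, -8, 0.8, 14, 0], [1, -8, 0.8, 14, 0], [1, 0, 0, 30, 0], [1, 0, 0, 30, 0], [1, 0, 0, 0, 0], [1, 0, 0, 0, 0]],
  ],
)

```text
clock: 4.22
position: [446.5, -386.0, 176.8]
ee_rot: [0.057, 0.998, 0.0, 0.0]
contact_force: [-0.2, 0.5, -2.4]
gripper_width: 19.7
grasp_force: 61.0
```

Run:
```python
from h import *
s=read_state();print(s['position'],s['contact_force'],s['wrist_torque'])
snap('side','side3')
from tilt import tilt
K=proj('side',[s['position']+[0,0,19]])[0];print(K);u,v=K.astype(int);R=tilt('side3',(u-12,v-18,u+12,v+18))
k=(R[:,3]<s['position'][2]+19+8)&(R[:,3]>s['position'][2]-3);p=np.polyfit(R[k,3],R[k,1],1);print('tilt',np.degrees(np.arctan(-p[0])/1),np.degrees(np.arctan(-p[0]/.9945)))
```

```text
[ 446.54472116 -385.96435699  176.81056349] [-0.20882473  0.46749561 -2.37807069] [ 0.0299073  -0.01409942  0.01533584]
[383.25344582 179.90861126]
[[ 173.   446.9 -385.8  218.1]
 [ 174.   443.  -386.1  218.2]
 [ 175.   440.6 -386.   216.8]
 [ 176.   439.  -386.   214.9]
 [ 177.   435.9 -385.5  214.2]
 [ 178.   435.5 -385.1  211.3]
 [ 179.   435.8 -384.8  207.8]
 [ 180.   438.4 -385.3  202.3]
 [ 181.   441.  -386.6  196.9]
 [ 182.   442.8 -386.2  192. ]
 [ 183.   443.4 -387.3  188.1]
 [ 184.   445.3 -385.7  183.2]
 [ 185.   447.8 -385.4  177.6]
 [ 186.   450.8 -388.6  171.7]]
tilt 19.91758857352047 20.01901372572189
```

```bash
cat > prof.py <<'E'
from h import *
# axis profile of a held pin from side depth: per image row, median front-surface point near y0
def prof(name,pos,dx=(-25,50),dz=(-60,50),w=7,cam_='side',pr=True):
    Z=np.load(f'pics/{name}.npz');d=Z['d'];im=Z['im']
    lo=proj(cam_,[[pos[0],pos[1],pos[2]+70]])[0];hi=proj(cam_,[[pos[0]+20,pos[1],pos[2]-70]])[0]
    u0,u1=int(min(lo[0],hi[0]))-12,int(max(lo[0],hi[0]))+12
    out=[]
    for v in range(int(lo[1])-2,int(hi[1])+2):
        u=np.arange(u0,u1);P=dep(cam_,np.c_[u,np.full(len(u),v)],d)
        k=(abs(P[:,1]-pos[1])<w)&(P[:,0]>pos[0]+dx[0])&(P[:,0]<pos[0]+dx[1])&(P[:,2]>pos[2]+dz[0])&(P[:,2]<pos[2]+dz[1])
        if k.sum()>0: out.append((v,k.sum(),*np.median(P[k],0),*im[v,u[k]].mean(0)))
    out=np.array(out)
    if pr: print(out.round(0).astype(int))
    return out
E
python3 - <<'E'
from prof import *
prof('side3',np.array([446.5,-386,176.8]))
Z=np.load('pics/side3.npz');print(camera_model('side')['cy'])
E
```

```text
[[ 172    5  451 -387  218  186  121   90]
 [ 173    6  447 -386  218  131   45   35]
 [ 174    5  444 -386  218  131   26   24]
 [ 175    6  440 -387  217  131   25   23]
 [ 176    5  439 -386  215  132   25   23]
 [ 177    7  436 -386  214  132   26   24]
 [ 178    7  433 -385  213  131   26   25]
 [ 179    6  435 -385  209  123   25   24]
 [ 180    7  438 -385  202  103   22   21]
 [ 181    6  441 -385  197   96   19   18]
 [ 182    6  442 -386  192   90   19   17]
 [ 183    5  443 -386  188   93   20   18]
 [ 184    5  446 -387  183   97   24   23]
 [ 185    5  448 -385  178   92   25   22]
 [ 186    5  452 -388  171   97   38   35]
 [ 187    4  453 -388  166  108   76   72]
 [ 188    7  452 -386  164  120  102   92]
 [ 189    5  463 -388  151  111   95   84]
 [ 190    4  462 -386  148  106   90   79]
 [ 191    3  465 -387  142  129  103   86]
 [ 192    2  469 -389  135  136  106   86]
 [ 193    1  474 -390  127  113   84   63]]
189.9014720089202
```

Call:
drive_tool(
  plan=[
    [[1, 3, 33, 0, 0], [1, 3, 33.3, 0, 0], [1, 3, 33.2, 0, 0], [1, 3, 33.2, 0, 0], [1, 3, 33.2, 0, 0], [1, 3, 33.2, 0, 0], [1, 3, 33.2, 0, 0], [1, 3, 33.2, 0, 0], [1, 2, 33.2, 0, 0], [1, 1.5, 33.2, 0, 0], [1, 0, 0, -8, 0], [1, 0, 0, -8, 0], [1, 0, 0, 0, 0], [1, 0, 0, 0, 0]],
  ],
)

```text
clock: 5.43
position: [473.2, -55.1, 158.3]
ee_rot: [0.058, 0.998, -0.001, -0.002]
contact_force: [0.4, -0.2, -0.4]
gripper_width: 19.6
grasp_force: 61.2
```

Run:
```python
from prof import *
s=read_state();p=s['position'];print(s['clock'],p,s['ee_rot'])
im,_=snap('side','side4');t,_=snap('top','top4');prof('side4',p,w=6)
up=lambda c,f:cv2.resize(c[:,:,::-1],None,fx=f,fy=f,interpolation=cv2.INTER_CUBIC)
cv2.imwrite('pics/c5.png',np.hstack([up(im[130:230,205:285],6),up(t[135:205,215:260],8)[:600]])[:600,:800])
```

```text
5.4333 [473.17085494 -55.14015168 158.28589713] [ 5.77295291e-02  9.98329640e-01 -5.78539904e-04 -2.21264505e-03]
[[172   4 479 -57 199 192 158 149]
 [173   5 476 -56 199 142  70  65]
 [174   5 473 -56 198 129  29  27]
 [175   5 469 -56 198 129  25  23]
 [176   5 467 -56 196 131  25  24]
 [177   5 464 -56 195 132  25  23]
 [178   5 462 -56 194 136  26  24]
 [179   5 460 -56 192 134  26  25]
 [180   5 466 -55 183 115  23  21]
 [181   5 465 -55 181  97  18  17]
 [182   5 467 -55 176  98  18  18]
 [183   5 472 -55 168  99  19  18]
 [184   5 473 -55 164  94  20  18]
 [185   4 474 -56 160  93  20  19]
 [186   4 477 -56 153  94  35  32]
 [187   4 481 -55 147 112  83  79]
 [188   4 477 -55 146 127 113 107]
 [189   3 484 -56 137 115 104  99]
 [190   2 487 -57 130  97  88  84]
 [191   2 490 -57 124 118 108 102]
 [192   2 495 -60 116 128 116 111]
 [193   1 502 -61 107 186 171 162]]Traceback (most recent call last):
  File "<stdin>", line 5, in <module>
    return _nx.concatenate(arrs, 1, dtype=dtype, casting=casting)
           ~~~~~~~~~~~~~~~^^^^^^^^^^^^^^^^^^^^^^^^^^^^^^^^^^^^^^^
ValueError: all the input array dimensions except for the concatenation axis must match exactly, but along dimension 0, the array at index 0 has size 600 and the array at index 1 has size 560
```

Run:
```python
from prof import *
im=np.load('pics/side4.npz')['im'];t=np.load('pics/top4.npz')['im']
up=lambda c,f:cv2.resize(c[:,:,::-1],None,fx=f,fy=f,interpolation=cv2.INTER_CUBIC)
cv2.imwrite('pics/c5.png',np.hstack([up(im[150:225,210:275],7.5)[:560,:],up(t[135:205,223:260],8)[:560]]))
print(proj('side',[[473.2+28.3,-55.1-3,158.3-53],[513.1,-56,84.6],[516.1,-60.3,86.6],[510.1,-56.7,83],[473.2,-55.1,177.3]]))
```

```text
[[255.09655783 193.37572587]
 [254.61973061 196.12327945]
 [256.14849836 194.86260707]
 [254.86754772 197.26242715]
 [253.00907554 180.07521963]]
```

View pics/c5.png

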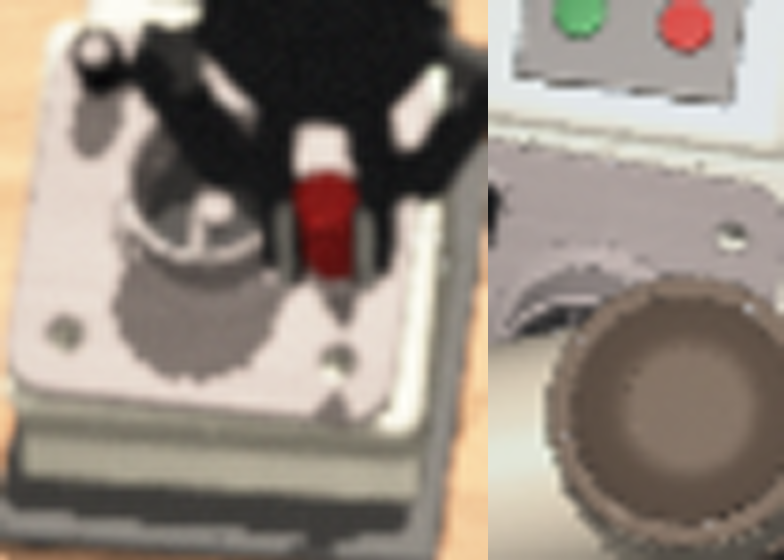

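Call:
drive_tool(
  plan=[
    [[1, 2.8, -0.2, -4.9, 0], [1, 2.8, -0.2, -4.9, 0], [1, 2.8, -0.2, -4.9, 0], [1, 0, 0, 0, 0], [1, 0, 0, 0, 0]],
  ],
)

```text
clock: 5.95
position: [482.9, -55.0, 144.6]
ee_rot: [0.057, 0.998, -0.0, -0.001]
contact_force: [-0.4, 0.9, -1.3]
gripper_width: 20.1
grasp_force: 61.2
```

Call:
drive_tool(
  plan=[
    [[1, 2.8, -0.2, -4.9, 0], [1, 2.8, -0.2, -4.9, 0], [1, 0, 0, 0, 0]],
  ],
)

```text
clock: 6.2
position: [489.3, -55.3, 138.7]
ee_rot: [0.056, 0.998, -0.001, 0.0]
contact_force: [-8.5, 2.4, 19.6]
gripper_width: 19.7
grasp_force: 60.4
```

Run:
```python
from prof import *
s=read_state();p=s['position'];print(s['clock'],p,s['contact_force'])
im,_=snap('side','side5');o=prof('side5',p,w=6,pr=False);print(o[::3].round(0).astype(int))
up=lambda c,f:cv2.resize(c[:,:,::-1],None,fx=f,fy=f,interpolation=cv2.INTER_CUBIC)
g=cv2.cvtColor(im,cv2.COLOR_RGB2GRAY);print(g[186:204,246:264])
```

```text
6.2 [489.27898164 -55.26594883 138.71389186] [-8.46210908  2.44652892 19.59315689]
[[174   4 495 -56 180 188 152 144]
 [177   5 486 -55 177 128  25  23]
 [180   5 475 -55 176 137  28  26]
 [183   4 484 -56 158 104  20  18]
 [186   4 490 -55 143  98  19  17]
 [189   4 494 -54 128 113  91  85]
 [192   4 501 -57 111 121 111 105]
 [195   4 515 -56  87 176 162 154]
 [202   1 495 -52  79 124 113 108]]
[[ 46  71  99  76  35  37  44  40  42  44  48  54  81  86  47  42 115 185]
 [ 81  93 105  85  52  63  50  43  42  44  47  58  81  87  60  72 147 199]
 [112 112 116  93  82 105  82  60  56  53  62  72  83  97 112 162 199 210]
 [118 127 147 131 127 136 110  98  89  91  93  92  97 122 168 212 222 214]
 [121 159 200 199 197 187 154 123 110 107 105 123 156 178 208 222 222 213]
 [132 180 220 224 224 219 191 138 100  96  99 141 194 214 221 223 219 208]
 [156 205 224 225 225 223 213 171 100  87  95 155 213 222 223 224 218 215]
 [176 219 225 225 224 223 221 194 130  92 102 169 220 223 223 222 219 221]
 [180 222 226 225 225 224 224 212 170 110 130 192 220 223 222 220 214 220]
 [208 223 225 224 225 223 221 210 173 123 155 210 223 223 223 221 211 225]
 [222 225 224 224 224 218 203 168 135 112 151 206 222 222 222 221 210 228]
 [223 224 224 223 223 209 171 133 121 111 133 184 219 222 223 221 206 226]
 [223 222 223 223 220 202 166 152 134 115 122 171 217 221 221 217 204 227]
 [217 216 219 217 200 168 153 160 147 121 123 169 216 219 220 215 211 235]
 [177 173 173 171 154 126 130 145 140 125 122 169 215 219 218 211 215 241]
 [126 122 122 124 121 118 118 126 125 122 123 172 216 219 217 204 213 244]
 [117 116 116 117 115 117 117 116 115 115 123 168 214 217 210 189 218 248]
 [118 118 117 118 117 117 116 116 115 115 118 144 189 208 190 170 226 250]]
```

Call:
drive_tool(
  plan=[
    [[1, 0, 0, 10, 0], [1, -5, 0, 0, 0], [1, -5, 0, 0, 0], [1, 0, 0, 0, 0], [1, 0, 0, 0, 0]],
  ],
)

```text
clock: 6.67
position: [477.7, -55.3, 144.7]
ee_rot: [0.057, 0.998, -0.0, -0.001]
contact_force: [0.3, -0.2, -1.8]
gripper_width: 19.6
grasp_force: 61.1
```

Run:
```python
from prof import *
s=read_state();p=s['position'];print(s['clock'],p,s['contact_force'])
im,_=snap('side','side6');o=prof('side6',p,w=6,pr=False);print(o[::2].round(0).astype(int))
g=cv2.cvtColor(im,cv2.COLOR_RGB2GRAY);print(g[190:204,246:262])
```

```text
6.6667 [477.73312749 -55.26350126 144.68354298] [ 0.26365757 -0.17531517 -1.81721934]
[[175   4 484 -56 186 189 154 145]
 [177   5 476 -55 185 129  29  28]
 [179   5 471 -55 182 129  25  22]
 [181   5 466 -55 181 135  26  25]
 [183   5 471 -55 169 113  22  21]
 [185   4 473 -56 160  98  18  17]
 [187   4 477 -55 150  97  19  17]
 [189   4 481 -55 139 100  38  35]
 [191   3 479 -56 134 119 104  98]
 [193   4 489 -57 118 111 100  96]
 [195   3 496 -58 104 151 138 131]]
[[115 121 125 117 124 132 104  86  82  89  85  78  92 119 156 196]
 [127 164 193 195 195 185 142 112 106 106 105 111 143 165 192 218]
 [158 203 220 222 222 215 182 128  98  95  98 135 188 207 215 222]
 [174 220 223 224 225 220 199 140  93  86  94 153 212 220 222 224]
 [179 222 226 225 225 224 214 179 124  91 104 170 217 222 222 221]
 [207 223 225 225 226 224 221 199 145  97 127 189 221 224 223 221]
 [220 223 224 226 224 220 202 166 127  96 136 197 222 223 223 220]
 [224 223 222 223 222 211 170 135 124 109 135 187 220 222 222 220]
 [222 223 224 223 221 206 176 173 160 124 133 179 218 221 220 218]
 [222 222 221 221 220 214 220 235 222 164 149 191 218 220 219 216]
 [219 218 219 218 219 220 229 240 231 184 173 207 220 217 219 213]
 [218 218 218 219 218 219 220 213 184 157 179 215 219 218 216 204]
 [218 219 218 220 220 215 198 159 126 124 169 214 220 218 212 188]
 [219 220 221 221 218 199 159 123 117 121 170 215 216 212 189 169]]
```

Run:
```python
from h import *
for f in('side0','side1','side4'):
    g=cv2.cvtColor(np.load(f'pics/{f}.npz')['im'],cv2.COLOR_RGB2GRAY)
    if f!='side0': print(f);print(g[192:204,248:262])
g=cv2.cvtColor(np.load('pics/top1.npz')['im'],cv2.COLOR_RGB2GRAY);print(g[187:199,241:256])
print(proj('top',[[513.1,-56,84.6],[510.1,-56.7,83]]))
# ellipse size on each view
ex=np.array([.861,-.0903,.5]);ey=np.array([.1043,.9945,0]);c=np.array([510.1,-56.7,83])
a=np.linspace(0,6.28,25)[:-1];
for n,c in(('side',np.array([510.1,-56.7,83])),('top',np.array([513.1,-56,84.6]))):
    p=proj(n,[c+7*np.cos(t)*ex+7*np.sin(t)*ey for t in a]);print(n,p.min(0),p.max(0),p.mean(0))
```

```text
side1
[[225 226 228 226 227 226 226 225 225 226 226 226 225 225]
 [227 226 226 226 226 223 225 226 224 224 223 226 224 225]
 [228 226 227 225 226 225 223 222 223 224 224 223 224 223]
 [227 226 227 226 224 215 199 188 202 221 225 225 224 223]
 [226 225 226 224 209 174 147 129 150 198 222 225 223 222]
 [225 225 223 220 192 144 131 110 121 171 215 222 223 221]
 [224 224 223 219 193 168 161 126 129 170 213 221 222 220]
 [222 223 221 220 217 226 223 169 152 192 215 221 220 217]
 [220 221 221 221 222 232 234 216 196 211 218 220 218 215]
 [221 219 220 219 221 222 227 224 217 219 220 219 219 212]
 [220 221 221 220 221 220 221 220 219 218 219 218 214 198]
 [222 221 221 221 222 221 221 220 220 219 219 213 195 170]]
side4
[[224 226 223 225 223 213 171 109 130 191 223 225 224 224]
 [223 224 225 225 223 221 202 162 174 213 222 223 224 223]
 [226 225 225 225 225 222 216 205 207 222 223 223 222 222]
 [226 226 224 224 222 213 197 186 198 219 224 223 222 221]
 [223 224 225 221 207 172 146 128 148 196 221 224 222 221]
 [223 223 222 219 190 142 129 111 120 170 215 222 223 222]
 [224 223 222 217 192 166
[... 622 characters left out ...]
9 159 157 157 157 143]
 [161 160 160 160 160 146 127 105 116 152 158 158 158 159 157]
 [160 160 160 160 160 130 194 190 125 127 154 159 158 158 183]
 [158 158 158 160 159 128 172 209 211 157 153 157 158 153 187]
 [156 156 156 157 157 157 142 134 140 149 156 157 157 152 203]
 [156 156 157 157 157 157 158 156 155 154 156 156 155 140 204]
 [160 159 158 157 156 156 156 157 157 156 156 156 155 183 210]
 [157 161 161 160 159 158 158 158 157 157 155 155 138 198 212]]
[[248.00086216 193.16581997]
 [248.18414041 194.12565033]]
side [252.39079371 194.89317733] [257.34652119 199.63930155] [254.86772438 197.26561897]
top [245.91847079 191.23339604] [250.08314912 195.09231451] [248.00088203 193.16514068]
```

Call:
drive_tool(
  plan=[
    [[1, 2.5, -0.2, -4.3, 0], [1, 2.5, -0.3, -4.3, 0], [1, 2.5, -0.2, -4.3, 0], [1, 0, 0, 0, 0]],
  ],
)

```text
clock: 7.05
position: [485.6, -55.7, 130.8]
ee_rot: [0.057, 0.998, 0.0, -0.002]
contact_force: [-0.6, 1.3, -2.7]
gripper_width: 19.6
grasp_force: 62.8
```

Call:
drive_tool(
  plan=[
    [[1, 1.5, -0.2, -2.6, 0], [1, 1.5, -0.2, -2.6, 0], [1, 0, 0, 0, 0]],
  ],
)

```text
clock: 7.3
position: [488.8, -56.2, 126.5]
ee_rot: [0.057, 0.998, -0.0, -0.001]
contact_force: [-0.5, 1.3, -1.9]
gripper_width: 19.7
grasp_force: 63.1
```

Call:
drive_tool(
  plan=[
    [[1, -1.5, -0.4, -2.1, 0], [1, -1.5, -0.4, -2.1, 0], [1, -1.5, -0.4, -2.1, 0], [1, -1.5, -0.4, -2.1, 0], [1, 0, 0, 0, 0]],
  ],
)

```text
clock: 7.72
position: [485.5, -57.3, 120.1]
ee_rot: [0.057, 0.998, 0.001, 0.003]
contact_force: [2.4, 4.2, 2.5]
gripper_width: 19.9
grasp_force: 64.7
```

Call:
drive_tool(
  plan=[
    [[1, 1.5, -0.2, -2.6, 0], [1, 1.5, -0.2, -2.6, 0], [1, 1.5, -0.2, -2.6, 0], [1, 0, 0, 0, 0]],
  ],
)

```text
clock: 8.05
position: [490.4, -57.8, 112.1]
ee_rot: [0.057, 0.998, 0.001, 0.003]
contact_force: [3.4, 4.8, 1.7]
gripper_width: 20.1
grasp_force: 64.7
```

Call:
drive_tool(
  plan=[
    [[1, 0.8, -0.2, -2.2, 0], [1, 0.8, -0.2, -2.2, 0], [1, 0.8, -0.2, -2.2, 0], [1, 0.8, -0.2, -2.2, 0], [1, 0, 0, 0, 0]],
  ],
)

```text
clock: 8.47
position: [493.4, -58.6, 103.7]
ee_rot: [0.056, 0.998, 0.001, 0.003]
contact_force: [2.0, 5.2, 4.6]
gripper_width: 19.7
grasp_force: 64.6
```

Call:
drive_tool(
  plan=[
    [[1, 1.2, -0.2, -2.2, 0], [1, 1.2, -0.2, -2.2, 0], [1, 1.2, -0.2, -2.2, 0], [1, 0, 0, 0, 0]],
  ],
)

```text
clock: 8.8
position: [495.7, -58.9, 98.1]
ee_rot: [0.056, 0.998, 0.001, 0.002]
contact_force: [-4.5, 8.0, 14.9]
gripper_width: 20.1
grasp_force: 65.9
```

Call:
drive_tool(
  plan=[
    [[1, 1.2, -0.2, -2.2, 0], [1, 1.2, -0.2, -2.2, 0], [1, 0, 0, 0, 0], [1, 0, 0, 0, 0]],
  ],
)

```text
clock: 9.13
position: [495.2, -59.1, 95.1]
ee_rot: [0.056, 0.998, 0.0, -0.001]
contact_force: [-15.4, 13.9, 31.5]
gripper_width: 19.8
grasp_force: 65.2
```

Run:
```python
from prof import *
s=read_state();p=s['position'];print(s['clock'],p,s['contact_force'],s['wrist_torque'])
im,_=snap('side','side7');o=prof('side7',p,w=6,pr=False);print(o.round(0).astype(int))
```

```text
9.1333 [495.17789257 -59.08119109  95.14783109] [-15.41450917  13.86339145  31.5089062 ] [4.31841127 3.81634274 0.22546076]
[[183   1 545 -60 106 233 221 211]
 [184   3 542 -60 104 228 210 201]
 [185   4 501 -60 136 184 146 137]
 [186   5 495 -59 138 135  56  53]
 [187   5 492 -59 137 131  28  25]
 [188   5 489 -59 136 131  25  23]
 [189   5 487 -59 134 132  25  23]
 [190   5 486 -59 132 135  26  23]
 [191   5 483 -59 131 137  27  24]
 [192   4 481 -60 128 125  24  23]
 [193   4 489 -60 118 108  20  18]
 [194   4 493 -60 111  99  18  16]
 [195   4 494 -59 106  94  19  17]
 [196   4 497 -59 100  90  18  17]
 [197   4 502 -59  91  97  38  35]
 [198   4 507 -59  83 111  82  78]
 [199   4 503 -59  83 123 110 104]
 [200   4 502 -59  80 125 114 108]
 [201   4 499 -59  79 125 114 108]
 [202   4 499 -58  75 126 115 109]
 [203   4 494 -58  76 125 115 108]
 [204   4 495 -58  71 117 108 101]
 [205   4 497 -58  66 146 138 124]
 [206   4 494 -58  64 167 160 143]
 [207   4 493 -58  61 153 147 130]
 [208   5 500 -59  51 132 127 112]
 [209   5 503 -59  45 122 117 103]]
```

Call:
drive_tool(
  plan=[
    [[1, 1.2, -0.1, -2, 0], [1, 1.2, -0.1, -2, 0], [1, 0, 0, 0, 0], [1, 0, 0, 0, 0]],
  ],
)

```text
clock: 9.52
position: [494.2, -58.7, 90.9]
ee_rot: [0.056, 0.998, 0.0, -0.004]
contact_force: [-22.7, 20.0, 39.0]
gripper_width: 19.9
grasp_force: 56.7
```

Call:
drive_tool(
  plan=[
    [[0, 0, 0, 0, 0], [0, 0, 0, 0, 0], [0, 0, 0, 0, 0], [0, 0, 0, 20, 0], [0, -5, 0, 25, 0], [0, -5, 0, 25, 0], [0, -20, -25, 20, 0], [0, -20, -30, 20, 0], [0, 0, 0, 0, 0]],
  ],
)

```text
clock: 10.27
position: [447.7, -118.6, 200.5]
ee_rot: [0.059, 0.998, -0.0, 0.002]
contact_force: [-0.6, 0.1, 0.1]
gripper_width: 42.7
grasp_force: 0.0
```

Run:
```python
from prof import *
s=read_state();p=s['position'];print(s['clock'],p,s['contact_force'],s['gripper_width'])
im,_=snap('side','side8');t,_=snap('top','top8');o=prof('side8',np.array([495,-59,95]),w=6,pr=False);print(o[:17].round(0).astype(int))
up=lambda c,f:cv2.resize(c[:,:,::-1],None,fx=f,fy=f,interpolation=cv2.INTER_CUBIC)
cv2.imwrite('pics/c6.png',np.hstack([up(im[150:225,210:275],7)[:520,:],up(t[145:210,208:260],8)[:520]])[:,:800])
```

```text
10.2667 [ 447.6690029  -118.58820939  200.45634127] [-0.6436696   0.11066151  0.0654093 ] 42.65469233172545
[[184   1 543 -63 103 233 222 211]
 [185   4 542 -58 101 234 222 212]
 [186   4 538 -58 100 234 223 213]
 [187   4 536 -59  99 233 208 198]
 [188   5 490 -59 135 234 150 140]
 [189   5 487 -59 134 235  82  76]
 [190   5 484 -59 133 236  62  57]
 [191   5 482 -59 132 234  56  52]
 [192   5 479 -59 131 232  55  50]
 [193   5 478 -59 127 224  50  46]
 [194   5 476 -59 126 196  41  37]
 [195   5 476 -59 122 150  31  28]
 [196   4 485 -60 111 106  19  17]
 [197   4 490 -59 102  89  17  16]
 [198   4 496 -59  93  91  29  26]
 [199   4 503 -59  83 105  69  66]
 [200   4 502 -58  80 120 103  97]]
```

View pics/c6.png

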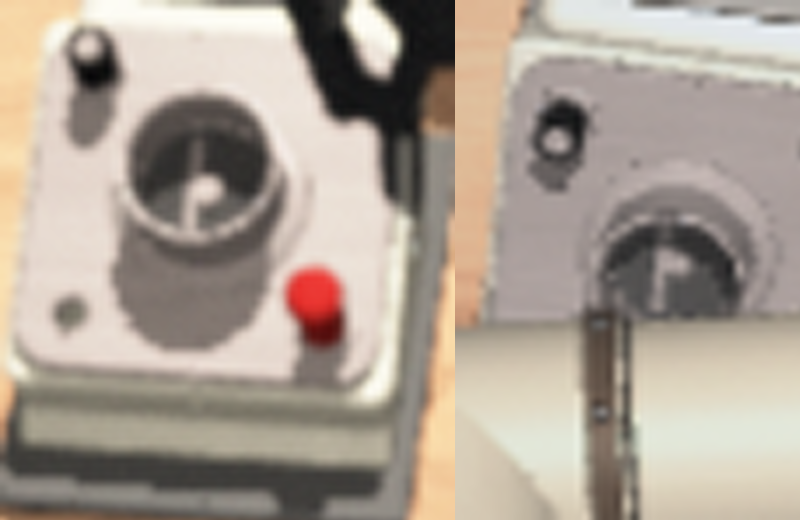

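Call:
drive_tool(
  plan=[
    [[1, 5, 20, -4, 0], [1, 5, 20, -4, 0], [1, 6, 21, -4, 0], [1, 5, 0, -20, 0], [1, 5, 0, -20, 0], [1, 0, 0, 0, 0], [1, 2, -0.2, -3.5, 0], [1, 2, -0.2, -3.5, 0], [1, 2, -0.2, -3.5, 0], [1, 0, 0, 0, 0]],
  ],
)

```text
clock: 11.2
position: [481.8, -55.3, 135.2]
ee_rot: [0.057, 0.998, -0.0, 0.0]
contact_force: [-0.9, 0.5, 1.2]
gripper_width: -0.1
grasp_force: 0.4
```

Call:
drive_tool(
  plan=[
    [[1, 1, -2.5, -2, 0], [1, 1, 0, -2, 0], [1, 1, 0, -2, 0], [1, 0, 0, 0, 0]],
  ],
)

```text
clock: 11.53
position: [484.2, -57.6, 134.5]
ee_rot: [0.056, 0.998, -0.0, 0.001]
contact_force: [-14.6, 6.5, 34.7]
gripper_width: -0.1
grasp_force: 17.1
```

Call:
drive_tool(
  plan=[
    [[1, -3, 0, 20, 0], [1, 0, 0, 30, 0], [0, 0, -37, 8, 0], [0, 0, -37, 0, 0], [0, 0, -37, 0, 0], [0, 0, -37, 0, 0], [0, 0, -37, 0, 0], [0, 0, -38, 0, 0], [0, 0, 0, -30, 0], [0, 0, 0, -30, 0], [0, 0, 0, 0, 0], [0, 0, 0, 0, 0]],
  ],
)

```text
clock: 12.53
position: [480.2, -280.8, 126.1]
ee_rot: [0.057, 0.998, 0.0, -0.002]
contact_force: [0.7, 0.5, 1.0]
gripper_width: 42.9
grasp_force: 0.0
```

Run:
```python
from prof import *
s=read_state();print(s['clock'],s['position'],s['ee_rot'])
im,_=snap('side','side9');t,_=snap('top','top9');o=prof('side9',np.array([490,-59,95]),w=5,pr=False);print(o[:18].round(0).astype(int))
g=cv2.cvtColor(im,cv2.COLOR_RGB2GRAY);print('LL now');print(g[188:204,213:227]);g1=cv2.cvtColor(np.load('pics/side1.npz')['im'],cv2.COLOR_RGB2GRAY);print(g1[188:204,213:227])
# bolt heads by side depth
h=np.load('pics/side9.npz');
```

```text
12.5333 [ 480.18623533 -280.82889832  126.14000711] [ 5.72674655e-02  9.98357588e-01  1.18494664e-04 -1.59665145e-03]
[[184   2 539 -59 107 234 224 214]
 [185   2 539 -59 103 234 224 212]
 [186   4 537 -59 102 235 224 214]
 [187   4 536 -59  99 221 198 189]
 [188   3 492 -59 133 166 113 106]
 [189   3 488 -59 133 136  43  40]
 [190   3 484 -59 133 136  28  25]
 [191   3 484 -59 129 136  25  24]
 [192   3 481 -59 129 137  27  24]
 [193   3 478 -59 127 139  28  25]
 [194   3 475 -59 126 137  27  25]
 [195   4 474 -60 124 118  22  20]
 [196   4 483 -60 112  98  18  16]
 [197   4 492 -59 101  92  19  17]
 [198   4 495 -59  94  94  30  28]
 [199   4 503 -59  83 108  72  67]
 [200   4 500 -59  82 120 102  97]
 [201   4 499 -59  79 124 112 106]]
LL now
[[203 219 221 221 221 221 220 220 221 221 220 219 193 132]
 [209 221 224 225 223 224 224 225 224 224 224 221 195 133]
 [214 221 222 223 224 223 224 223 224 225 225 223 197 138]
 [214 218 220 220 219 218 213 207 212 220 221 221 211 171]
 [216 218 219 218 211 191 167 155 173 204 218 220 216 188]
 [219 220 220 216 192 143 118 117 135 181 216 220
[... 845 characters left out ...]
8 216 202 168 149 163 187 210 218 219 207 168 123]
 [220 219 206 169 136 136 130 151 195 217 220 215 187 129]
 [219 217 204 163 142 142 128 141 189 219 221 217 194 135]
 [221 220 212 187 167 149 127 154 199 220 222 219 209 172]
 [223 223 221 216 202 179 162 188 217 222 223 224 220 207]
 [220 222 221 223 220 211 208 216 223 225 226 225 225 222]
 [220 221 220 222 221 221 220 222 222 224 223 225 225 224]
 [218 220 220 221 220 222 221 222 222 222 223 222 223 224]
 [192 209 217 217 219 219 220 221 222 222 222 223 222 223]
 [154 169 183 190 199 204 205 211 217 217 217 217 219 220]
 [155 150 145 143 153 156 158 164 172 177 180 186 186 192]
 [172 163 155 148 145 145 149 146 141 144 143 140 138 144]]
```

Call:
drive_tool(
  plan=[
    [[0, 3, -1, -20, 0], [0, 0, 0, -20, 0], [0, 0, 0, -16, 0], [0, 0, 0, -12, 0], [0, 0, 0, 0, 0], [0.4, 0, 0, 0, 0], [1, 0, 0, 0, 0], [1, 0, 0, 0, 0], [1, 0, 0, 0, 0], [1, 0, 0, 0, 0]],
  ],
)

```text
clock: 13.47
position: [485.9, -281.9, 61.1]
ee_rot: [0.057, 0.998, -0.001, 0.002]
contact_force: [0.2, 3.1, 6.1]
gripper_width: 17.6
grasp_force: 58.8
```

Run:
```python
from h import *
im=np.load('pics/side9.npz')['im'];g=cv2.cvtColor(im,cv2.COLOR_RGB2GRAY).astype(float)
tm=cv2.cvtColor(np.load('pics/top9.npz')['im'],cv2.COLOR_RGB2GRAY).astype(float)
nn=np.array([-.4973,.0522,.866]);
for k,seat in(('ll',(523.6,42.5,84.9)),('ur',(602.3,-70.3,136.9))):
    for n,G in(('side',g),('top',tm)):
        c=proj(n,[seat])[0];u0,v0=c
        for _ in range(3):
            yy,xx=np.mgrid[int(v0)-5:int(v0)+7,int(u0)-5:int(u0)+7];w=G[yy,xx];wt=np.clip(np.median(w)-w-8,0,60)*(np.hypot(xx-u0,yy-v0)<4.2);u0,v0=(wt*xx).sum()/wt.sum(),(wt*yy).sum()/wt.sum()
        o,d=ray(n,[(u0,v0)]);d=d[0];p0=np.array([512.8,-60.9,84.9]);print(k,n,'pred',c.round(2),'seen',round(u0,2),round(v0,2),(o+d*((p0-o)@nn)/(d@nn)).round(1))
```

```text
ll side pred [219.84 193.9 ] seen 219.57 194.17 [523.   43.2  84.5]
ll top pred [218.56 189.13] seen 218.4 187.69 [528.1  43.1  87.4]
ur side pred [259.6  161.74] seen 259.53 162.12 [601.3 -70.1 136.3]
ur top pred [253.22 164.  ] seen 252.87 164.1 [602.  -69.2 136.6]
```

Run:
```python
from prof import *
s=read_state();print(s['position'],s['ee_rot'],s['contact_force'],s['wrist_torque'],s['gripper_width'])
im,_=snap('side','side10');o=prof('side10',s['position'],w=8,dz=(-30,50),pr=False);print(o.round(0).astype(int))
up=lambda c,f:cv2.resize(c[:,:,::-1],None,fx=f,fy=f,interpolation=cv2.INTER_CUBIC)
cv2.imwrite('pics/c7.png',up(im[170:240,300:390],8))
```

```text
[ 485.88204281 -281.90498243   61.1057805 ] [ 5.66940754e-02  9.98388959e-01 -6.07237805e-04  2.21344653e-03] [0.2134308  3.10323909 6.10173911] [ 0.62355834  0.01867827 -0.04283405] 17.584846742931934
[[ 199    1  486 -274   96  201  156  120]
 [ 203    5  485 -283   81  202  159  123]
 [ 204    6  481 -282   82  105   86   74]
 [ 205    6  479 -282   79   73   66   62]
 [ 206    5  472 -279   82   44   41   39]
 [ 207    6  474 -281   77   23   22   22]
 [ 208    6  473 -281   74   17   16   16]
 [ 209    6  474 -282   69   16   15   16]
 [ 210    6  473 -282   66   16   14   16]
 [ 211    7  473 -281   63   19   18   18]
 [ 212    7  473 -281   59   29   26   25]
 [ 213    5  473 -282   55   48   43   42]
 [ 214    7  471 -282   53   91   81   76]
 [ 215    5  469 -282   51  107   93   85]
 [ 216    6  467 -283   49  101   74   58]
 [ 217    5  463 -283   49   96   60   39]
 [ 218    2  463 -280   46   93   56   34]]
```

View pics/c7.png

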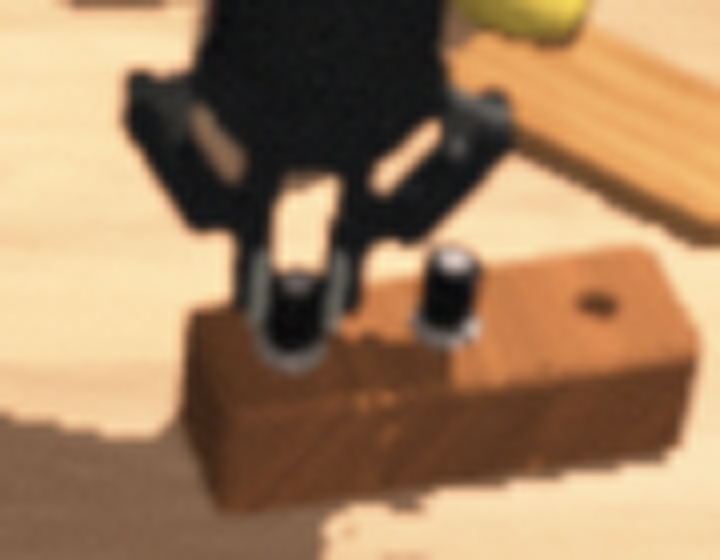

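Call:
drive_tool(
  plan=[
    [[0, 0, 0, 0, 0], [0, 0, 0, 0, 0], [0, -2, 0, -3, 0], [0, 0, 0, 0, 0], [0, 0, 0, 0, 0], [0.4, 0, 0, 0, 0], [1, 0, 0, 0, 0], [1, 0, 0, 0, 0], [1, 0, 0, 0, 0], [1, 0, 0, 0, 0]],
  ],
)

```text
clock: 14.35
position: [482.3, -281.7, 55.9]
ee_rot: [0.057, 0.998, -0.0, 0.0]
contact_force: [-0.2, 0.2, 0.7]
gripper_width: 17.9
grasp_force: 58.6
```

Call:
drive_tool(
  plan=[
    [[1, 0, 0, 10, 0], [1, 0, 0, 9.5, 0], [1, 0, 0, 0, 0], [1, 0, 0, 0, 0], [1, -3.7, 0.4, -0.1, 0], [1, -3.7, 0.4, -0.3, 0], [1, -3.7, 0.4, -0.6, 0], [1, -3.7, 0.4, -0.9, 0], [1, -3.7, 0.4, -1.2, 0], [1, -3.7, 0.4, -1.4, 0], [1, -3.7, 0.4, -1.5, 0], [1, 0, 0, 0, 0]],
  ],
)

```text
clock: 15.35
position: [464.1, -280.1, 73.0]
ee_rot: [0.056, 0.998, -0.002, 0.009]
contact_force: [9.5, 2.6, 5.5]
gripper_width: 18.0
grasp_force: 61.1
```

Call:
drive_tool(
  plan=[
    [[1, -6, 0.6, 10, 0], [1, -6, 0.6, 10, 0], [1, 0, 0, 30, 0], [1, 0, 0, 30, 0], [1, 0, 0, 10, 0], [1, 0, 0, 0, 0], [1, 0, 0, 0, 0]],
  ],
)

```text
clock: 15.93
position: [443.1, -277.2, 158.9]
ee_rot: [0.058, 0.998, 0.0, -0.0]
contact_force: [0.2, -0.3, -1.7]
gripper_width: 18.1
grasp_force: 60.4
```

Run:
```python
from prof import *
s=read_state();print(s['clock'],s['position'],s['contact_force'],s['gripper_width'])
im,_=snap('side','side11');o=prof('side11',s['position'],w=7,dz=(-40,50),pr=False);print(o.round(0).astype(int))
```

```text
15.9333 [ 443.10379362 -277.18880639  158.8574655 ] [ 0.17826164 -0.29751631 -1.74141603] 18.12131532856144
[[ 183    5  449 -278  185   97   85   72]
 [ 184    5  444 -277  186   85   76   71]
 [ 185    5  442 -277  184  100   91   87]
 [ 186    5  440 -277  183   95   86   81]
 [ 187    6  436 -278  182   55   50   48]
 [ 188    5  436 -277  179   25   24   23]
 [ 189    6  439 -276  173   15   14   15]
 [ 190    6  438 -277  171   15   14   14]
 [ 191    6  438 -277  167   16   15   15]
 [ 192    5  440 -276  162   24   23   22]
 [ 193    5  442 -278  157   61   56   53]
 [ 194    5  442 -278  154  105   94   88]
 [ 195    5  440 -277  152  132  114  103]
 [ 196    4  451 -279  138  127  108   95]
 [ 197    3  454 -281  132  176  144  118]]
```

Call:
drive_tool(
  plan=[
    [[1, 0, 0, 30, 0], [1, 19, 30, 0, 0], [1, 19, 30, 0, 0], [1, 19, 30, 0, 0], [1, 19, 30, 0, 0], [1, 19, 30, 0, 0], [1, 19, 30, 0, 0], [1, 19, 30, 0, 0], [1, 0, 0, 0, 0], [1, 0, 0, 0, 0], [1, 0, 0, 0, 0]],
  ],
)

```text
clock: 16.9
position: [575.9, -67.6, 187.1]
ee_rot: [0.057, 0.998, -0.0, -0.002]
contact_force: [0.2, -0.5, -1.2]
gripper_width: 18.0
grasp_force: 60.4
```

Run:
```python
from prof import *
s=read_state();print(s['clock'],s['position'],s['contact_force'],s['gripper_width'])
im,_=snap('side','side12');o=prof('side12',s['position'],w=7,dz=(-40,50),pr=False);print(o.round(0).astype(int))
p=s['position'];print(proj('side',[p+[16,-1.7,-27],[601.8,-70,136.6]]))
g=cv2.cvtColor(im,cv2.COLOR_RGB2GRAY);print(g[148:168,250:270])
```

```text
16.9 [575.93938847 -67.63753842 187.10279234] [ 0.17837052 -0.45314788 -1.15177335] 17.95998245839035
[[144   3 582 -71 214 117 112 105]
 [145   5 578 -68 213  86  77  72]
 [146   5 576 -68 212  91  83  79]
 [147   5 569 -68 213  84  77  73]
 [148   5 570 -68 209  52  47  46]
 [149   4 568 -69 208  21  20  19]
 [150   5 570 -68 203  12  11  11]
 [151   5 573 -68 197  12  11  12]
 [152   5 572 -67 194  13  12  13]
 [153   5 573 -67 190  23  22  21]
 [154   5 575 -67 186  61  56  53]
 [155   5 576 -67 182 108  99  94]
 [156   3 575 -70 179 106  96  91]
 [157   3 582 -70 169 102  93  87]
 [158   3 587 -69 162 121 110 104]]
[[259.0500583  157.5239655 ]
 [259.49597928 161.93408977]]
[[ 77  40  69  95  69  28  29  53  65  60  36  42  81  90  56  30  70 178
  220 172]
 [ 86  40  72  95  69  23  14  20  21  20  19  43  81  92  62  33  68 172
  215 165]
 [ 88  41  69 101  78  26  11  13   8  10  15  37  78  95  63  34  70 168
  206 155]
 [162  63  70 104  84  29  11  11   9  13  13  32  72  90  65  38  88 172
  195 143]
 [227 128  83 102  82  29  17  10  13   9  14  30  74  93  62  45 121 190
[... 587 characters left out ...]
 232 244
  250 240]
 [229 229 229 229 229 229 229 221 188 146 154 186 215 229 231 229 229 239
  247 236]
 [230 228 228 228 229 228 225 202 149 118 118 135 190 226 230 229 227 230
  239 231]
 [227 228 229 229 229 228 216 179 126 118 119 123 178 224 229 229 225 224
  233 228]
 [228 229 229 228 229 228 219 186 137 123 124 141 191 226 229 228 226 222
  233 225]
 [230 230 230 230 230 230 228 215 179 146 156 185 218 228 229 229 224 228
  237 221]
 [230 230 230 230 230 228 226 223 195 148 176 218 229 230 231 230 226 229
  238 217]
 [225 225 226 225 225 213 186 181 161 134 180 225 230 231 229 230 223 222
  234 212]
 [182 181 179 179 177 161 131 125 124 126 175 222 229 228 230 227 217 225
  240 213]]
```

Call:
drive_tool(
  plan=[
    [[1, -3.5, 0.5, 0, 0], [1, 2.5, -0.2, -4.3, 0], [1, 2.5, -0.3, -4.3, 0], [1, 2.5, -0.2, -4.3, 0], [1, 2.5, -0.3, -4.3, 0], [1, 2.5, -0.3, -4.3, 0], [1, 0, 0, 0, 0], [1, 0, 0, 0, 0]],
  ],
)

```text
clock: 17.62
position: [586.2, -68.5, 167.2]
ee_rot: [0.057, 0.998, -0.0, -0.001]
contact_force: [-0.1, 0.2, -0.9]
gripper_width: 17.9
grasp_force: 60.4
```

Call:
drive_tool(
  plan=[
    [[1, 1.2, -0.2, -2.1, 0], [1, 1.2, -0.2, -2.1, 0], [1, 0, 0, 0, 0]],
  ],
)

```text
clock: 17.87
position: [587.1, -68.4, 163.3]
ee_rot: [0.057, 0.998, 0.0, -0.002]
contact_force: [-3.2, 1.3, 1.4]
gripper_width: 18.3
grasp_force: 60.8
```

Call:
drive_tool(
  plan=[
    [[1, -0.5, 0, -2, 0], [1, 0, 0, -2, 0], [1, 0, 0, 0, 0]],
  ],
)

```text
clock: 18.12
position: [588.0, -68.3, 159.0]
ee_rot: [0.057, 0.998, 0.0, -0.0]
contact_force: [-2.2, 3.8, -0.7]
gripper_width: 18.1
grasp_force: 60.5
```

Call:
drive_tool(
  plan=[
    [[1, -2, 0.2, -1.5, 0], [1, -2, 0.2, -1.5, 0], [1, -2, 0.2, -1.5, 0], [1, 0, 0, 0, 0]],
  ],
)

```text
clock: 18.45
position: [585.7, -67.9, 157.1]
ee_rot: [0.056, 0.998, 0.0, 0.005]
contact_force: [5.1, 2.2, 2.0]
gripper_width: 18.4
grasp_force: 60.7
```

Call:
drive_tool(
  plan=[
    [[1, -1.5, 0.1, -1.5, 0], [1, 0, 0, -2, 0], [1, 0.5, 0, -2, 0], [1, 0, 0, 0, 0]],
  ],
)

```text
clock: 18.78
position: [587.0, -67.7, 153.6]
ee_rot: [0.056, 0.998, 0.0, 0.008]
contact_force: [5.7, 2.2, 7.4]
gripper_width: 18.1
grasp_force: 61.3
```

Call:
drive_tool(
  plan=[
    [[1, -2, 0.1, -1, 0], [1, -2, 0.1, -1, 0], [1, -1, 0, -2, 0], [1, 0, 0, 0, 0], [1, 0, 0, 0, 0]],
  ],
)

```text
clock: 19.2
position: [586.2, -67.6, 153.1]
ee_rot: [0.055, 0.998, 0.0, 0.013]
contact_force: [9.2, 1.7, 13.8]
gripper_width: 18.0
grasp_force: 62.1
```

Run:
```python
from prof import *
s=read_state();print(s['clock'],s['position'],s['contact_force'],s['wrist_torque'])
im,_=snap('side','side13');o=prof('side13',s['position'],w=7,dz=(-40,50),pr=False);print(o.round(0).astype(int))
```

```text
19.2 [586.22145858 -67.64470592 153.09890117] [ 9.17297243  1.74539649 13.78729791] [ 0.66369345 -3.13167725  0.06450538]
[[148   1 597 -61 189 126 121 114]
 [149   1 591 -62 191 107 103  97]
 [150   1 592 -61 186  97  94  89]
 [151   1 590 -61 185  97  92  86]
 [152   5 591 -67 180 136 131 117]
 [153   5 589 -67 178  99  92  85]
 [154   5 586 -67 177  92  84  79]
 [155   5 581 -67 177  85  78  73]
 [156   5 579 -67 175  54  49  47]
 [157   5 577 -67 173  22  22  22]
 [158   5 578 -67 169  14  13  14]
 [159   5 582 -67 162  13  14  13]
 [160   5 586 -66 156  17  17  17]
 [161   3 588 -66 151  44  41  38]
 [162   4 587 -68 148  92  84  79]
 [163   4 583 -68 148 110 100  95]
 [164   5 596 -69 133 107  97  91]
 [165   5 592 -69 133 118 108 102]
 [166   5 591 -69 130 128 117 110]
 [167   5 586 -69 131 127 116 110]
 [168   5 585 -69 128 125 114 108]
 [169   5 582 -68 127 124 114 108]
 [170   5 579 -69 125 125 115 108]
 [171   5 577 -68 123 125 113 107]
 [172   5 575 -69 121 125 113 107]
 [173   5 573 -69 119 125 114 108]
 [174   5 568 -68 119 124 113 106]
 [175   5 567 -68 117 124 113 107]
 [176   5 565 -68 115 127 115 109]]
```

Call:
drive_tool(
  plan=[
    [[0.3, 0, 0, 0, 0], [0.1, 0, 0, 0, 0], [0.1, 0, 0, 0, 0], [0.1, 0, 0, 0, 0], [0.1, 0, 0, 25, 0], [0.1, -4, 0, 30, 0], [0.1, -10, -30, 10, 0], [0.1, -10, -40, 0, 0], [0.1, 0, 0, 0, 0]],
  ],
)

```text
clock: 20.0
position: [550.0, -142.1, 210.9]
ee_rot: [0.059, 0.998, -0.0, -0.001]
contact_force: [-1.0, 0.5, -0.6]
gripper_width: 38.5
grasp_force: 0.0
```

Run:
```python
from prof import *
s=read_state();print(s['clock'],s['position'],s['contact_force'])
im,_=snap('side','side14');o=prof('side14',np.array([587,-67.5,145]),w=7,dz=(-40,50),pr=False);print(o[:22].round(0).astype(int))
```

```text
20.0 [ 549.97486818 -142.11206848  210.87316591] [-1.00196811  0.50998432 -0.59209335]
[[154   1 636 -71 139 251 250 240]
 [155   5 620 -69 148 244 239 228]
 [156   5 594 -69 164 204 191 178]
 [157   4 588 -68 165 144 132 124]
 [158   5 584 -67 164 171 157 148]
 [159   5 583 -67 162 182 168 159]
 [160   5 579 -67 161 163 149 142]
 [161   5 578 -66 159 105  96  91]
 [162   4 578 -68 155  37  34  33]
 [163   4 579 -68 150  19  18  18]
 [164   4 587 -67 141  39  36  34]
 [165   5 589 -69 136  95  86  83]
 [166   5 589 -69 132 117 107 102]
 [167   5 589 -69 128 126 115 108]
 [168   5 585 -69 128 128 116 110]
 [169   5 583 -69 126 135 123 116]
 [170   3 580 -71 124 147 135 128]
 [171   5 577 -69 123 141 127 121]
 [172   5 574 -69 122 159 145 138]
 [173   5 573 -68 119 204 189 180]
 [174   5 570 -68 118 228 215 205]
 [175   5 568 -68 116 233 220 211]]
```

Call:
drive_tool(
  plan=[
    [[0, -9.5, -32.4, 0, 0], [0, -9.5, -32.4, 0, 0], [0, -9.5, -32.4, 0, 0], [0, -9.5, -32.4, 0, 0], [0, -9.5, -32.4, 0, 0], [0, -9, -32.4, 0, 0], [0, 0, 0, -35, 0], [0, 0, 0, -35, 0], [0, 0, 0, -25, 0], [0, 0, 0, 0, 0], [0, 0, 0, 0, 0]],
  ],
)

```text
clock: 20.97
position: [494.8, -331.9, 114.0]
ee_rot: [0.057, 0.998, 0.0, -0.002]
contact_force: [0.3, -0.2, 0.6]
gripper_width: 42.9
grasp_force: 0.0
```

Call:
drive_tool(
  plan=[
    [[0, -1.3, -4.6, 0, 0], [0, 0, 0, -20, 0], [0, 0, 0, -20, 0], [0, 0, 0, -12, 0], [0, 0, 0, -6.5, 0], [0, 0, 0, 0, 0], [0.4, 0, 0, 0, 0], [1, 0, 0, 0, 0], [1, 0, 0, 0, 0], [1, 0, 0, 0, 0], [1, 0, 0, 0, 0]],
  ],
)

```text
clock: 21.88
position: [495.7, -337.5, 59.1]
ee_rot: [0.057, 0.998, -0.001, 0.002]
contact_force: [0.3, 0.7, 5.4]
gripper_width: 18.0
grasp_force: 58.8
```

Call:
drive_tool(
  plan=[
    [[0, 0, 0, 0, 0], [0, 0, 0, 0, 0], [0, -1, 0, -2, 0], [0, 0, 0, 0, 0], [0, 0, 0, 0, 0], [0.4, 0, 0, 0, 0], [1, 0, 0, 0, 0], [1, 0, 0, 0, 0], [1, 0, 0, 0, 0], [1, 0, 0, 0, 0]],
  ],
)

```text
clock: 22.72
position: [493.5, -336.9, 55.2]
ee_rot: [0.057, 0.998, -0.0, 0.0]
contact_force: [-0.2, 0.3, 0.2]
gripper_width: 18.5
grasp_force: 58.5
```

Same pre-tilt, with slightly more travel.

Call:
drive_tool(
  plan=[
    [[1, 0, 0, 10, 0], [1, 0, 0, 8.5, 0], [1, 0, 0, 0, 0], [1, 0, 0, 0, 0], [1, -3.7, 0.4, -0.1, 0], [1, -3.7, 0.4, -0.3, 0], [1, -3.7, 0.4, -0.6, 0], [1, -3.7, 0.4, -0.9, 0], [1, -3.7, 0.4, -1.2, 0], [1, -3.7, 0.4, -1.4, 0], [1, -3.7, 0.4, -1.5, 0], [1, -3.7, 0.4, -1.5, 0], [1, 0, 0, 0, 0]],
  ],
)

```text
clock: 23.8
position: [471.7, -335.2, 70.2]
ee_rot: [0.056, 0.998, -0.003, 0.009]
contact_force: [9.4, 2.8, 7.4]
gripper_width: 18.0
grasp_force: 61.7
```

Call:
drive_tool(
  plan=[
    [[1, -6, 0.6, 10, 0], [1, -6, 0.6, 10, 0], [1, 0, 0, 30, 0], [1, 0, 0, 30, 0], [1, 0, 0, 10, 0], [1, 0, 0, 0, 0], [1, 0, 0, 0, 0]],
  ],
)

```text
clock: 24.38
position: [450.7, -332.1, 155.6]
ee_rot: [0.058, 0.998, 0.001, -0.0]
contact_force: [-0.7, 0.4, -0.3]
gripper_width: 18.1
grasp_force: 60.5
```

Run:
```python
from prof import *
s=read_state();print(s['clock'],s['position'],s['contact_force'],s['gripper_width'])
im,_=snap('side','side15');o=prof('side15',s['position'],w=7,dz=(-40,50),pr=False);print(o.round(0).astype(int))
```

```text
24.3833 [ 450.74816998 -332.0560577   155.58833466] [-0.65628837  0.41364181 -0.32271653] 18.14670462295857
[[ 181    2  459 -335  182  176  116   69]
 [ 182    5  452 -332  185  105   75   55]
 [ 183    5  452 -332  182   87   79   73]
 [ 184    5  449 -332  181  100   91   87]
 [ 185    5  445 -331  181   91   83   78]
 [ 186    5  445 -332  177   56   51   49]
 [ 187    5  442 -332  176   21   20   20]
 [ 188    6  445 -332  170   15   15   15]
 [ 189    6  445 -331  167   13   14   14]
 [ 190    5  447 -331  162   20   18   18]
 [ 191    5  452 -333  154   53   49   46]
 [ 192    5  450 -333  153  101   91   85]
 [ 193    6  451 -332  148  129  110   99]
 [ 194    3  462 -334  135  134  111   97]]
```

Call:
drive_tool(
  plan=[
    [[1, 0, 0, 35, 0], [1, 3.8, 30, 10, 0], [1, 3.8, 35, 0, 0], [1, 3.8, 35, 0, 0], [1, 3.8, 35, 0, 0], [1, 3.8, 35, 0, 0], [1, 3.8, 35, 0, 0], [1, 3.8, 35, 0, 0], [1, 3.8, 35, 0, 0], [1, 3.8, 35, 0, 0], [1, 3.8, 34, 0, 0], [1, 3.5, 34, 0, 0], [1, 0, 0, -20, 0], [1, 0, 0, -20, 0], [1, 0, 0, -20, 0], [1, 0, 0, 0, 0], [1, 0, 0, 0, 0]],
  ],
)

```text
clock: 25.85
position: [491.8, 44.8, 139.0]
ee_rot: [0.057, 0.998, -0.001, -0.003]
contact_force: [1.0, -0.2, -0.2]
gripper_width: 18.0
grasp_force: 60.5
```

Run:
```python
from prof import *
s=read_state();print(s['clock'],s['position'],s['contact_force'],s['gripper_width'])
im,_=snap('side','side16');o=prof('side16',s['position'],w=7,dz=(-40,50),pr=False);print(o.round(0).astype(int))
p=s['position'];print(proj('side',[p+[18.6,-2,-25.3],[523.3,43,84.7]]))
g=cv2.cvtColor(im,cv2.COLOR_RGB2GRAY);print(g[182:200,210:228])
```

```text
25.85 [491.77607811  44.84673431 139.00524515] [ 0.99987883 -0.24385335 -0.23581384] 18.026424712566783
[[176   1 495  52 174  94  87  80]
 [177   2 502  46 165 178 163 154]
 [178   5 496  44 167 115 105  99]
 [179   6 493  46 166  77  71  68]
 [180   5 492  45 163  99  91  86]
 [181   5 490  45 162  91  83  79]
 [182   5 484  44 163  57  52  50]
 [183   5 485  44 159  23  22  21]
 [184   5 487  45 153  15  14  15]
 [185   6 490  44 147  19  18  18]
 [186   4 490  44 143  24  22  22]
 [187   5 494  44 137  57  53  50]
 [188   5 492  44 135 104  95  90]
 [189   3 492  42 131 106  97  91]
 [190   3 504  41 117 119 109 102]]
[[218.56621594 189.33545201]
 [219.66183107 194.02129897]]
[[ 86  84  37  17  30  58  71  64  44  69 103  88  43  24  30  91 146 147]
 [ 82  87  45  18  14  21  28  23  26  62  94  88  45  26  38 102 150 132]
 [ 77  89  52  19  12  12  12  15  21  46  85  88  50  27  52 133 167 123]
 [ 73  87  54  21  16  16   8  10  17  44  80  89  55  29  66 149 179 124]
 [ 89  94  61  26  33  36  21  13  20  43  80  94  62  40  95 153 156 121]
 [162 111  79  41  67  76  46  42  4
[... 239 characters left out ...]
199 216 221 194 131 121]
 [222 215 203 212 216 217 216 204 177 162 175 205 216 220 220 195 133 122]
 [223 215 206 215 217 217 216 204 176 153 158 183 207 216 218 207 167 121]
 [221 211 202 215 216 218 214 184 129 112 121 146 188 215 220 216 185 128]
 [220 208 200 215 219 217 206 168 116 111 116 132 178 216 219 217 190 132]
 [221 210 203 215 217 218 209 174 128 115 119 143 186 215 219 219 207 168]
 [220 210 205 220 221 221 218 202 162 135 148 178 210 219 222 220 219 192]
 [221 211 200 216 221 220 220 215 191 169 198 211 221 223 223 224 222 213]
 [222 210 188 211 218 220 220 216 206 199 215 221 223 221 222 222 222 222]
 [224 215 175 192 215 219 217 204 177 173 195 218 221 221 221 221 222 222]]
```

Call:
drive_tool(
  plan=[
    [[1, -4.5, 2.3, 0, 0], [1, 2.5, -0.2, -4.3, 0], [1, 2.5, -0.3, -4.3, 0], [1, 2.5, -0.2, -4.3, 0], [1, 2.5, -0.3, -4.3, 0], [1, 2.5, -0.3, -4.3, 0], [1, 2.5, -0.2, -4.3, 0], [1, 0, 0, 0, 0], [1, 0, 0, 0, 0]],
  ],
)

```text
clock: 26.65
position: [503.7, 46.2, 114.8]
ee_rot: [0.057, 0.998, -0.0, -0.0]
contact_force: [-0.1, 0.3, -0.3]
gripper_width: 18.2
grasp_force: 60.5
```

Call:
drive_tool(
  plan=[
    [[1, 1.2, -0.2, -2.1, 0], [1, 1.2, -0.2, -2.1, 0], [1, 0, 0, 0, 0]],
  ],
)

```text
clock: 26.9
position: [505.6, 45.9, 110.7]
ee_rot: [0.057, 0.998, -0.0, -0.001]
contact_force: [-1.9, 1.4, -1.3]
gripper_width: 18.3
grasp_force: 60.6
```

Call:
drive_tool(
  plan=[
    [[1, 0, 0, -2, 0], [1, 0, 0, -2, 0], [1, 0, 0, 0, 0]],
  ],
)

```text
clock: 27.15
position: [505.9, 46.1, 106.6]
ee_rot: [0.057, 0.998, 0.0, -0.0]
contact_force: [-2.5, 0.8, -1.6]
gripper_width: 18.2
grasp_force: 60.6
```

Call:
drive_tool(
  plan=[
    [[1, 0, 0, -1.5, 0], [1, -2, 0.2, -1.5, 0], [1, -2, 0.2, -1.5, 0], [1, -2, 0.2, -1.5, 0], [1, -1.5, 0.1, -1.5, 0], [1, 0, 0, -2, 0], [1, 0.5, 0, -2, 0], [1, 0, 0, 0, 0]],
  ],
)

```text
clock: 27.82
position: [505.9, 47.3, 99.6]
ee_rot: [0.056, 0.998, 0.001, 0.008]
contact_force: [7.4, -4.8, 8.4]
gripper_width: 18.0
grasp_force: 61.4
```

Call:
drive_tool(
  plan=[
    [[1, -2, 0.1, -1, 0], [1, -2, 0.1, -1, 0], [1, -1, 0, -2, 0], [1, 0, 0, 0, 0], [1, 0, 0, 0, 0]],
  ],
)

```text
clock: 28.23
position: [501.6, 47.9, 96.1]
ee_rot: [0.056, 0.998, 0.002, 0.009]
contact_force: [8.6, -3.7, 9.2]
gripper_width: 17.8
grasp_force: 62.1
```

Call:
drive_tool(
  plan=[
    [[0.3, 0, 0, 0, 0], [0.1, 0, 0, 0, 0], [0.1, 0, 0, 0, 0], [0.1, 0, 0, 0, 0], [0.1, 0, 0, 25, 0], [0.1, -4, 0, 30, 0], [0.1, -15, -20, 20, 0], [0.1, -15, -40, 30, 0], [0.1, 0, -40, 0, 0], [0.1, 0, -40, 0, 0], [0.1, 0, -40, 0, 0], [0.1, 0, -40, 0, 0], [0.1, 0, 0, 0, 0]],
  ],
)

```text
clock: 29.32
position: [462.0, -170.0, 189.8]
ee_rot: [0.06, 0.998, -0.0, -0.001]
contact_force: [0.5, 0.7, 0.7]
gripper_width: 38.6
grasp_force: 0.0
```

Run:
```python
from prof import *
s=read_state();print(s['clock'],s['position'],s['contact_force'])
im,_=snap('side','side17');t,_=snap('top','top17')
n=np.array([-.4973,.0522,.866]);ex=np.array([.861,-.0903,.5]);ey=np.array([.1043,.9945,0])
for k,S,L in(('lr',(512.8,-60.9,84.9),54),('ur',(601.8,-70,136.6),31),('ll',(523.3,43,84.7),31),('ul',(612.3,33.4,136.9),31)):
    S=np.array(S)
    for cm in('side','top'):
        d=np.load(f'pics/{cm}17.npz')['d'];c=proj(cm,[S+L*n])[0];u0,v0=c.round().astype(int)
        uv=[(u,v) for u in range(u0-8,u0+9) for v in range(v0-8,v0+9)];P=dep(cm,uv,d);Q=np.c_[(P-S)@ex,(P-S)@ey,(P-S)@n]
        m=(np.hypot(Q[:,0],Q[:,1])<7)&(abs(Q[:,2]-L)<12);print(k,cm,m.sum(),'height',np.median(Q[m,2]).round(1) if m.any() else None,'nominal',L, Q[m][:,:2].mean(0).round(1) if m.any() else '')
up=lambda c,f:cv2.resize(c[:,:,::-1],None,fx=f,fy=f,interpolation=cv2.INTER_CUBIC)
cv2.imwrite('pics/c8.png',np.hstack([up(im[140:215,205:275],7)[:520,:],up(t[140:205,205:260],7)[:455].copy() if 0 else cv2.copyMakeBorder(up(t[140:205,215:258],7),0,65,0,0,cv2.BORDER_CONSTANT)[:520]])[:,:800])
```

```text
29.3167 [ 461.9693613  -169.99254436  189.79160111] [0.54096987 0.69542394 0.67523043]
lr side 17 height 55.0 nominal 54 [ 0.1 -0.3]
lr top 0 height None nominal 54 
ur side 15 height 32.1 nominal 31 [-0.4 -0.3]
ur top 14 height 29.7 nominal 31 [ 0.1 -0.3]
ll side 9 height 39.0 nominal 31 [-1.5  0.2]
ll top 0 height None nominal 31 
ul side 17 height 31.2 nominal 31 [-0.3 -0. ]
ul top 12 height 28.1 nominal 31 [-0.1 -0.8]
```

View pics/c8.png

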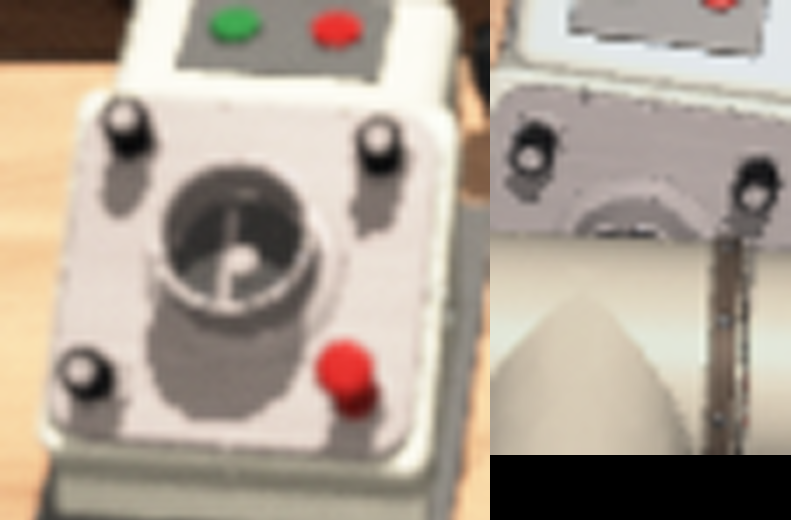

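Call:
drive_tool(
  plan=[
    [[1, 6, 36, 0, 0], [1, 6, 36, 0, 0], [1, 6, 36, 0, 0], [1, 6, 36, 0, 0], [1, 6, 36, 0, 0], [1, 5, 35.5, 0, 0], [1, 0, 0, -25, 0], [1, 0, 0, -25, 0], [1, 0, 0, 0, 0], [1, 0, 0, 0, 0]],
  ],
)

```text
clock: 30.25
position: [496.9, 51.1, 139.6]
ee_rot: [0.056, 0.998, -0.001, -0.002]
contact_force: [0.7, -0.6, -0.1]
gripper_width: -0.3
grasp_force: 0.0
```

Call:
drive_tool(
  plan=[
    [[1, 2, -0.2, -3.5, 0], [1, 2, -0.2, -3.5, 0], [1, 2, -0.2, -3.5, 0], [1, 1, 0, -2, 0], [1, 0, 0, 0, 0]],
  ],
)

```text
clock: 30.67
position: [505.4, 49.5, 128.0]
ee_rot: [0.057, 0.998, 0.0, 0.0]
contact_force: [-0.2, -0.1, -0.3]
gripper_width: 0.3
grasp_force: 0.0
```

Call:
drive_tool(
  plan=[
    [[1, -4, -4, 0, 0], [1, 1.2, 0, -2, 0], [1, 1.2, 0, -2, 0], [1, 1.2, 0, -2, 0], [1, 0, 0, 0, 0]],
  ],
)

```text
clock: 31.08
position: [504.8, 45.7, 121.6]
ee_rot: [0.057, 0.998, -0.0, -0.0]
contact_force: [-0.4, 0.5, -1.1]
gripper_width: -0.0
grasp_force: 0.0
```

Call:
drive_tool(
  plan=[
    [[1, 1, 0, -2, 0], [1, 1, 0, -2, 0], [1, 1, 0, -2, 0], [1, 0, 0, 0, 0]],
  ],
)

```text
clock: 31.42
position: [508.9, 46.0, 116.7]
ee_rot: [0.057, 0.998, 0.0, 0.001]
contact_force: [0.5, 0.2, 5.2]
gripper_width: 0.1
grasp_force: 2.4
```

Call:
drive_tool(
  plan=[
    [[1, 1, 0, -2, 0], [1, 1, 0, -2, 0], [1, 0, 0, 0, 0]],
  ],
)

```text
clock: 31.67
position: [512.3, 45.6, 115.6]
ee_rot: [0.056, 0.998, -0.0, 0.003]
contact_force: [-3.0, -3.3, 17.9]
gripper_width: 0.1
grasp_force: 9.0
```

Call:
drive_tool(
  plan=[
    [[1, -3, 0, 20, 0], [1, -5, 0, 35, 0], [1, -20, -20, 30, 0], [1, -10, -38, 0, 0], [1, 0, -40, 0, 0], [1, 0, -40, 0, 0], [1, 0, -40, 0, 0], [1, 0, -40, 0, 0], [1, 0, 0, 0, 0]],
  ],
)

```text
clock: 32.42
position: [471.3, -177.3, 196.6]
ee_rot: [0.061, 0.998, -0.0, -0.0]
contact_force: [-0.0, -0.1, 0.9]
gripper_width: -0.0
grasp_force: 0.0
```

Run:
```python
from prof import *
s=read_state();print(s['clock'],s['position'],s['contact_force'])
im,_=snap('side','side18')
n=np.array([-.4973,.0522,.866]);ex=np.array([.861,-.0903,.5]);ey=np.array([.1043,.9945,0])
d=np.load('pics/side18.npz')['d']
for k,S,L in(('lr',(512.8,-60.9,84.9),54),('ur',(601.8,-70,136.6),31),('ll',(523.3,43,84.7),31),('ul',(612.3,33.4,136.9),31)):
    S=np.array(S);c=proj('side',[S+L*n])[0];u0,v0=c.round().astype(int)
    uv=[(u,v) for u in range(u0-8,u0+9) for v in range(v0-8,v0+9)];P=dep('side',uv,d);Q=np.c_[(P-S)@ex,(P-S)@ey,(P-S)@n]
    m=(np.hypot(Q[:,0],Q[:,1])<11)&(Q[:,2]>L-6)&(Q[:,2]<L+15);A=np.c_[Q[m][:,:2],np.ones(m.sum())];print(k,m.sum(),'height',np.median(Q[m,2]).round(1),'n',L,Q[m][:,:2].mean(0).round(1),'tilt',np.linalg.lstsq(A,Q[m,2],rcond=None)[0].round(2))
    if k=='ll':print(Q[m].round(0).astype(int)[::2])
```

```text
32.4167 [ 471.26391072 -177.33981609  196.63227642] [-0.00382262 -0.09411395  0.88041938]
lr 37 height 54.8 n 54 [-2.6  0.2] tilt [-1.000e-01  2.000e-02  5.476e+01]
ur 31 height 32.2 n 31 [-2.4 -0.8] tilt [-0.22  0.08 31.89]
ll 39 height 31.1 n 31 [-1.6 -0.3] tilt [ 0.05 -0.   31.43]
[[  2   9  29]
 [ -4   8  29]
 [  4   6  30]
 [ -4   4  38]
 [ -9   3  37]
 [  8   4  29]
 [  0   2  34]
 [ -5   2  31]
 [-10   2  30]
 [  4   0  31]
 [ -3  -1  35]
 [ -6   0  27]
 [  7  -3  33]
 [  0  -4  37]
 [ -4  -3  30]
 [  4  -6  33]
 [ -1  -6  30]
 [  5  -8  32]
 [ -1  -9  31]
 [ -5  -9  27]]
ul 36 height 30.3 n 31 [-0.8 -1.3] tilt [ 0.04 -0.09 30.3 ]
```

Run:
```python
from h import *
n=np.array([-.4973,.0522,.866]);ex=np.array([.861,-.0903,.5]);ey=np.array([.1043,.9945,0])
ds=[get_image('side')[1] for _ in range(16)];d=np.median(ds,0)
for k,S,L in(('lr',(512.8,-60.9,84.9),54),('ur',(601.8,-70,136.6),31),('ll',(523.3,43,84.7),31),('ul',(612.3,33.4,136.9),31)):
    S=np.array(S);c=proj('side',[S+L*n])[0];u0,v0=c.round().astype(int)
    uv=[(u,v) for u in range(u0-8,u0+9) for v in range(v0-8,v0+9)];P=dep('side',uv,d);Q=np.c_[(P-S)@ex,(P-S)@ey,(P-S)@n]
    m=(np.hypot(Q[:,0],Q[:,1])<11)&(Q[:,2]>L-3)&(Q[:,2]<L+12);A=np.c_[Q[m][:,:2],np.ones(m.sum())];r=np.linalg.lstsq(A,Q[m,2],rcond=None)[0]
    # plate level near the hole
    W=[(u,v) for u in range(u0-14,u0+15) for v in range(v0-8,v0+22)];P=dep('side',W,d);q=np.c_[(P-S)@ex,(P-S)@ey,(P-S)@n];w=(np.hypot(q[:,0],q[:,1])>14)&(np.hypot(q[:,0],q[:,1])<20)&(abs(q[:,2])<5)
    print(k,m.sum(),'height',np.median(Q[m,2]).round(1),Q[m][:,:2].mean(0).round(1),'tilt',r.round(2),'plate',np.median(q[w,2]).round(1))
```

```text
lr 37 height 54.9 [-2.4  0. ] tilt [-1.000e-01  5.000e-02  5.456e+01] plate 0.9
ur 33 height 31.9 [-2.7 -0.6] tilt [ 8.000e-02 -2.000e-02  3.209e+01] plate 0.7
ll 40 height 31.8 [-1.7 -0.7] tilt [3.000e-02 4.000e-02 3.165e+01] plate 0.6
ul 32 height 31.3 [-0.1 -1.3] tilt [1.000e-02 4.000e-02 3.118e+01] plate 0.0
```

```bash
python3 -c "
from bench import *
print(job_done())"
```

```text
the job is handed in; nothing more can be done
None
```

The job is handed in at about 33 s of the 66 s allowed: the drift went home in the lower right hole first, then a bolt in each of the upper right and lower left holes. The last depth check put every head 31 to 54 mm above the cover plate, within about 0.3 mm of its nominal height. The hand-in returned no verdict, so the result itself is unconfirmed.

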